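Load the battery packs into the test-bench power unit

TASK

Load the power unit with all the battery packs lying on the bench: turn both turn buttons fully aside, lift the cover panel out of its frame and lay it flat on the bench, then fit every pack into a bay of its own by hooking its toe under the steel lip and swinging it down until it lies flat on the bay's floor, toe still well under the lip. Then put the panel back in its frame, lying flat on its ledge, and turn both buttons back to point straight in over it; do not disturb the meter, the screwdriver or the mug.

Things in the scene. Friction and masses are not known exactly. Their poses are not given: they have to be found in the camera images.
- unit: Portable battery power unit on the bench, fixed: cream box 168 mm (its x) by 300 mm (its y) by 96 mm high; origin at the centre of its underside, z up, its -x face with the sockets is turned towards the robot. A battery well is sunk in its top, closed by the cover panel; two steel turn buttons at the ends of the frame hold the panel in.
- well (a point): Centre of the well's dark floor, 30 mm above the bench. The well is 112 mm (x) by 206 mm (y). Rails along x on its floor, 4 mm wide and 20 mm high, at y = -93, -31, 31 and 93 mm part it into three open-topped bays 58 mm wide, centred at y = 62, 0 and -62 mm. Axes as the unit's.
- lip (a point): Lower edge of the steel lip, at the middle of its length. The lip runs along the well's whole far wall (+x) and sticks out 15 mm into the well (x from 41 to 56 mm of the unit); its underside is 14 mm and its top 20 mm above the floor. From its edge 97 mm are free to the near wall, too short for a pack that is not hooked under it.
- ledge (a point): Centre of the panel's seat, 88 mm above the bench: the panel lies on a 14 mm wide ledge round the well, in a recess 140 mm (x) by 234 mm (y), 8 mm deep. The frame round the recess has its top at 96 mm.
- bay_a (a point): Left bay (y = 62 mm in the unit): where the origin of a seated pack comes to lie, on the bay's floor; the pack's front face then touches the lip. It may lie up to 7 mm farther from the lip. Axes as the unit's.
- bay_b (a point): Middle bay (y = 0), as bay_a.
- bay_c (a point): Right bay (y = -62 mm), as bay_a.
- panel: Aluminium cover panel, loose, 132 mm (x) by 226 mm (y) by 6 mm, about 0.35 kg, with a black bridge handle on top; origin at the centre of its underside, z up. Home in the unit its origin lies at (0, 0, 88 mm) of the unit's frame, with 4 mm of play all round. It is alike both ways round. The bench to the left of the unit, in front of the mug, is free for it.
- panel_handle (a point): Middle of the panel's handle bar, 29 mm above the panel's underside: bar 14 mm thick (x) by 14 mm high, 100 mm long along the panel's y, with 16 mm of free height under it between two posts 76 mm apart.
- turn_left (a joint): Angle of the steel turn button on the frame at the unit's left end (its pivot at x = 0, y = 133 mm in the unit), rad, positive anticlockwise seen from above; at 0 its nose points at the middle of the unit and lies over the panel, at about +1.5 or -1.5 it lies along the frame clear of the panel. It turns either way to stops at 1.65 and stays where it is left (stiff, 0.04 N m).
- turn_right (a joint): The same for the turn button at the unit's right end (pivot at x = 0, y = -133 mm).
- left_wing (a point): On the left button's pivot axis, 115 mm above the bench, middle of its upright thumb wing: a plate 10 mm thick, 36 mm long, 20 mm high (z from 104 to 124 mm); x axis across the plate, y axis along it (in line with the nose). The flat nose reaches 47 mm from the pivot, 14 mm wide, 5 mm thick, its underside 99 mm above the bench.
- right_wing (a point): The same for the right button.
- pack_1: Grey plastic battery pack, loose, may be absent, about 0.3 kg: body 90 mm (x) by 50 mm (y) by 26 mm, origin at the centre of its underside, z up. A toe (14 mm long, 36 mm wide, 8 mm thick, flush with the underside) sticks out of its +x end. On top stands a fin to hold it by: 60 mm long (x), 14 mm thick (y), 26 mm high (z from 26 to 52 mm), centred.
- pack_1_toe (a point): Tip of that pack's toe, at (59, 0, 4) mm of the pack.
- pack_2: Another battery pack like pack_1; may be absent.
- pack_2_toe (a point): Tip of that pack's toe, as pack_1's.
- pack_3: Another battery pack like pack_1; may be absent.
- pack_3_toe (a point): Tip of that pack's toe, as pack_1's.
- meter: Bystander: hand-held leakage meter, cream box 150 x 90 x 55 mm lying on its back; origin under its centre.
- screwdriver: Bystander: screwdriver lying on the bench, about 200 mm long.
- mug: Bystander: white mug, 80 mm wide, 90 mm high; origin at the centre of its foot.

How it is judged:
On the way, in this order (a step that is already met when the one before it is completed fails the run):
1. both turn buttons are turned aside ((value of joint turn_left above 1.2 rad or value of joint turn_left below -1.2 rad) and (value of joint turn_right above 1.2 rad or value of joint turn_right below -1.2 rad)), for 0.2 s.
2. the panel is out of the frame and lies flat on the bench (height (world z) of panel below 0.012 m and angle between panel's own z axis and vertical below 0.06 rad and linear speed of panel below 0.03 m/s), for 0.2 s.
3. every pack lies flat in a bay of its own with its toe under the lip (x of each of pack_1_toe, pack_2_toe, pack_3_toe in the frame of unit above 0.047 m and z of pack_1_toe in the frame of unit between 0.028 and 0.041 m and angle between each of pack_1, pack_2, pack_3's own z axis and vertical below 0.07 rad and angle between the x axis of each of pack_1, pack_2, pack_3 and the x axis of unit, either way round below 0.15 rad and (y of pack_1 in the frame of unit between 0.054 and 0.07 m or y of pack_1 in the frame of unit between -0.008 and 0.008 m or y of pack_1 in the frame of unit between -0.07 and -0.054 m) and z of pack_1 in the frame of unit between 0.027 and 0.034 m and linear speed of each of pack_1, pack_2, pack_3 below 0.05 m/s and z of pack_2_toe in the frame of unit between 0.028 and 0.041 m and (y of pack_2 in the frame of unit between 0.054 and 0.07 m or y of pack_2 in the frame of unit between -0.008 and 0.008 m or y of pack_2 in the frame of unit between -0.07 and -0.054 m) and z of pack_2 in the frame of unit between 0.027 and 0.034 m and z of pack_3_toe in the frame of unit between 0.028 and 0.041 m and (y of pack_3 in the frame of unit between 0.054 and 0.07 m or y of pack_3 in the frame of unit between -0.008 and 0.008 m or y of pack_3 in the frame of unit between -0.07 and -0.054 m) and z of pack_3 in the frame of unit between 0.027 and 0.034 m), for 0.2 s.
4. the panel lies in its frame again (x of panel in the frame of unit between -0.007 and 0.007 m and y of panel in the frame of unit between -0.007 and 0.007 m and z of panel in the frame of unit between 0.085 and 0.091 m and angle between the x axis of panel and the x axis of unit, either way round below 0.08 rad and angle between panel's own z axis and vertical below 0.03 rad and linear speed of panel below 0.05 m/s), for 0.2 s.
At the end, for the whole second after the job is handed in: Every pack lies flat (within 4 degrees) on the floor of its own bay with its toe at least 6 mm under the lip; the panel lies flat on its ledge in the frame; both turn buttons point in over the panel within 20 degrees; everything is at rest (all of step 3 and all of step 4 and value of joint turn_left between -0.35 and 0.35 rad and value of joint turn_right between -0.35 and 0.35 rad); the robot touches nothing.
It fails at once if the meter, the screwdriver or the mug is disturbed (moved more than 30 mm) (distance of any of meter, screwdriver, mug from where it was at the start of the episode above 0.03 m).
Of pack_1, pack_2, pack_3 only 2 to 3 are there at a start; the rules pass over those that are not, and their reading is None.
At some moment in a run one of pack_1, pack_2, pack_3 may be knocked a few centimetres aside while the robot is not near it.
It also fails if it takes over 210 s, if anything falls off the work surface, if the arm or the gripper's body presses on something with over 40 N, if the wrist force passes 120 N, or if a joint passes its speed limit or range.

ROBOT

A 6-joint arm with a two-finger parallel gripper is mounted at the origin on the work surface. World frame = base frame: x ahead of the robot, y to its left, z up, the work surface at z = 0. Lengths are in m, angles in rad, forces in N, time in s.
With the tool pointing down it reaches from about 0.25 to 0.775 m from the base axis. Payload 4 kg.
Tool frame: the origin (TCP) lies at the very end of the fingers, on their centre line; the grasp point (between the pads) lies 19 mm behind it; z points along the fingers, y is the line along which they close (so a half turn about z gives the same grasp; the last joint's range is limited). The gripper opens to 94 mm and grips with 3 to 60 N. Pads are 16 mm wide; open, the fingers measure 119 mm over their backs; the gripper's body (75 mm by 177 mm) begins 78 mm behind the grasp point.
Start: joints at [-0.103, 0.087, 1.371, -0, 1.684, -0.103], TCP at [0.55, -0, 0.206] pointing down, gripper open.
Joint ranges: [-3.1, 3.1], [-0.76, 2.03], [0.27, 2.55], [-1.08, 4.22], [0.17, 2.65], [-2.57, 2.57]. Speed limits (rad/s): [2.79, 2.79, 3.14, 3.14, 3.14, 3.14].

INTERFACE

Orientations are given as [roll, pitch, yaw] about the fixed x, y, z axes, in that order (R = Rz(yaw) Ry(pitch) Rx(roll)).
In Python, from bench import robot, vision gives the robot as it stands.
- The arm moves only by the shell command python3 -m crank 'ROWS'. ROWS is JSON, a list of rows, each a list of 3 entries, a list of its own where there are three numbers: the closure, from 0 (fully open) to 1 (shut), then the shift along the tool's x, y, z in m, then the turn, a rotation vector about the tool's x, y, z in degrees. A call has 1 to 8 rows; each row shifts and turns the commanded pose from where the row before left it, along the tool's axes as they then stand; what a row does not reach is not made up. A row lasts 1/10 s, in which the tool goes at most 50 mm and 8.59 degrees, less where a joint would pass 70% of its speed; a pose out of reach is approached as far as the arm can. A call with a gripper value outside its range is refused whole. The fingers move at their own pace and stop on an object; the grip force is fixed at half the most. Time passes only in rows, so rows that do not move let the fingers close. It gives the time, the measured TCP pose, the force, the opening and the grip force at its end, in the units of the state.
- robot.get_obs(): the state, without advancing time (a new reading comes with each control period).
- vision.snapshot(name): name is "scene" or "side" or "wrist"; returns a dict with "color" (420x560x3 uint8, red, green, blue), "z_map" (420x560 float32, m along the optical axis (not along the pixel's ray), 0 where there is no reading), "fx", "fy", "cx", "cy" (pixels), "dist" ([k1, k2, p1, p2, k3] as OpenCV has them; the pictures are not rectified), "R" (3x3) and "t" (3): a world point X has camera coordinates R X + t. Camera axes: x right, y down, z forward; pixel columns grow to the right and rows downward; lengths in m; the calibration is good to about 2 mm. A picture is of the moment at which its call begins.
- robot.close_job(): hands the job in; it is judged then, once.
The state is a dict: "time": time; "joint_positions": joint angles; "qvel": joint speeds; "joint_torque": joint torques, N m; "tool_pos": TCP position; "ee_rot": TCP orientation; "wrist_force": force on the tool from outside, world axes, zero at the start; "wrist_torque": the same for the moment, N m; "width": finger opening in m; "finger_force": force on a finger pad.
Only numpy, scipy, OpenCV 4.12 (cv2) and the standard library are available. Lean on these libraries where they do the work, as an engineer would, in place of code of your own. Each camera call takes 0.05 s, during which the arm holds its last target. There are 200 camera calls.

## Working session

There is one attempt and no reset: what is moved stays moved. The work goes in short steps, Python scripts to look and compute and a shell command to move; the robot and the scene stay as the last step left them, time stands still between calls to the robot, and variables do not carry over. Pictures are saved under pics/ and viewed, at most 14 in all, crops included, and the job is handed in when it is done.

```bash
ls; mkdir -p pics; cat > h.py <<'E'
import numpy as np, cv2
from scipy.spatial.transform import Rotation as Ro
from bench import robot, vision
def snap(n, name=None, crop=None, scale=1):
    s=vision.snapshot(n); np.savez('last_%s.npz'%n, **s)
    if name:
        im=s['color'][:,:,::-1]
        if crop: im=im[crop[1]:crop[3],crop[0]:crop[2]]
        im=cv2.resize(im,None,fx=scale,fy=scale,interpolation=cv2.INTER_CUBIC)
        cv2.imwrite('pics/'+name,im)
    return s
def load(n): return dict(np.load('last_%s.npz'%n))
def ray(s,u,v):
    K=np.array([[s['fx'],0,s['cx']],[0,s['fy'],s['cy']],[0,0,1.]])
    return cv2.undistortPoints(np.array([[[u,v]]],float),K,s['dist'])[0,0]
def atz(s,u,v,z):   # world point of pixel at height z
    d=np.append(ray(s,u,v),1); R,t=s['R'],s['t']
    c=-R.T@t; w=R.T@d; return c+w*(z-c[2])/w[2]
def bydepth(s,u,v):
    Z=s['z_map'][int(round(v)),int(round(u))]
    return s['R'].T@(np.append(ray(s,u,v),1)*Z-s['t'])
def cloud(s):
    K=np.array([[s['fx'],0,s['cx']],[0,s['fy'],s['cy']],[0,0,1.]])
    vv,uu=np.mgrid[0:420,0:560]
    p=cv2.undistortPoints(np.stack([uu,vv],-1).reshape(-1,1,2).astype(float),K,s['dist'])[:,0]
    Z=s['z_map'].reshape(-1,1)
    P=(np.hstack([p,np.ones((len(p),1))])*Z-s['t'])@s['R']
    P[Z[:,0]==0]=np.nan
    return P.reshape(420,560,3)
def pose():
    o=robot.get_obs(); return np.array(o['tool_pos']),Ro.from_euler('xyz',o['ee_rot'])
def to(p,yaw=None,rpy=None):
    """shift in tool axes to world p, and rotvec deg to reach yaw (tool down)"""
    P,R=pose(); d=R.inv().apply(np.array(p)-P)*1000
    T=R if yaw is None and rpy is None else Ro.from_euler('xyz',rpy if rpy is not None else [np.pi,0,yaw])
    print('shift mm',d.round(1),'rot deg',np.degrees((R.inv()*T).as_rotvec()).round(2))
E
python3 - <<'E'
from h import *
snap('scene','scene0.png',scale=1.4); snap('side','side0.png',scale=1.4)
o=robot.get_obs(); print(o)
E
```

```text
pics
{'time': 0.1, 'joint_positions': array([-1.03080785e-01,  8.78682033e-02,  1.37207389e+00, -8.84201569e-07,
        1.68358564e+00, -1.03124123e-01]), 'qvel': array([ 1.04111278e-03, -3.82192802e-04, -4.00011388e-03, -2.75142052e-05,
       -7.40702543e-04,  8.86335909e-05]), 'joint_torque': array([ 2.25695316e-03, -3.41256917e+01, -3.03301656e+01,  7.19034858e-02,
        3.05556308e-02, -9.49158243e-05]), 'tool_pos': array([5.49518564e-01, 5.54424221e-05, 2.04443089e-01]), 'ee_rot': array([-3.13966776e+00, -1.98325700e-04,  1.57083937e+00]), 'wrist_force': array([ 0.19680816, -0.18874914, -0.0796087 ]), 'wrist_torque': array([-0.00851031, -0.02984237,  0.06735943]), 'finger_force': 0.0, 'width': 0.09391122500609313}
```

View pics/scene0.png

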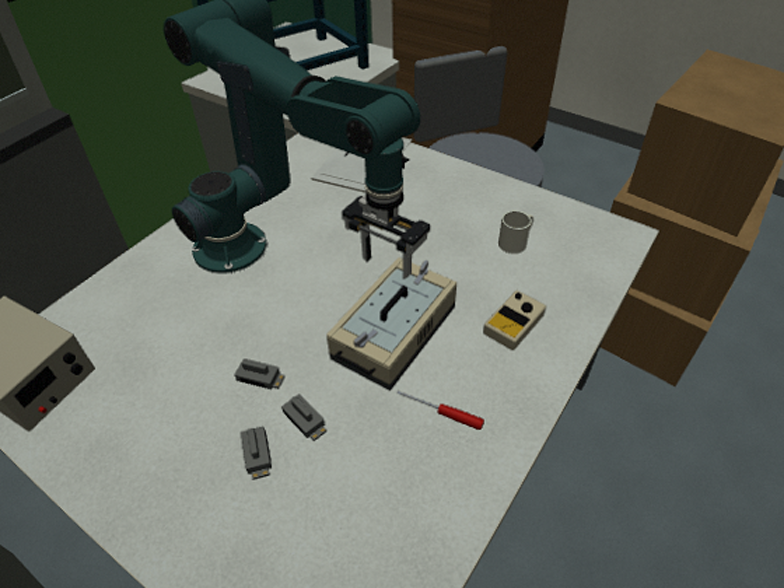

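View pics/side0.png

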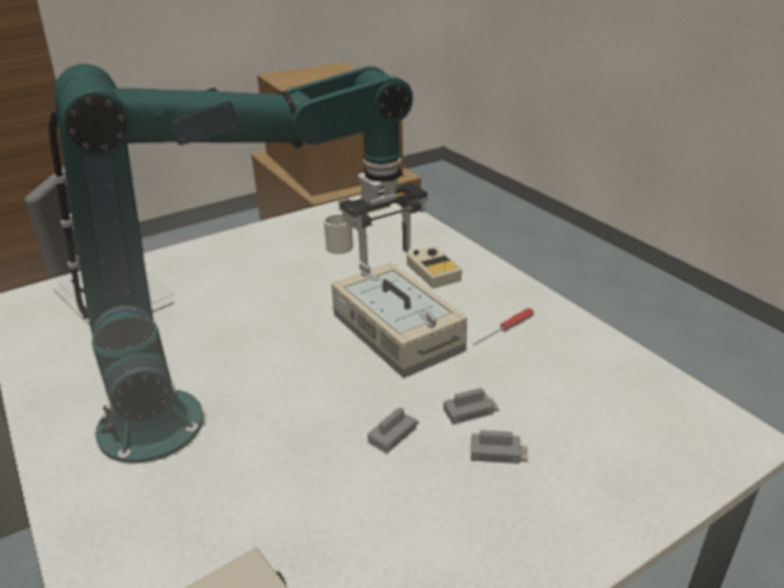

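The scene view (1.4x) shows the unit with its wings at about (420,270) and (363,340). There are three packs at (258,373), (303,415) and (256,450), a screwdriver at (440,410), the meter at (515,320) and the mug at (515,232). I'll measure with depth next.

```bash
cat >> h.py <<'E'
def rects(P,zlo,zhi,box,minpts=15,res=0.003):
    m=(P[...,2]>zlo)&(P[...,2]<zhi)&(P[...,0]>box[0])&(P[...,0]<box[1])&(P[...,1]>box[2])&(P[...,1]<box[3])
    Q=P[m]; g=np.zeros((int((box[1]-box[0])/res)+2,int((box[3]-box[2])/res)+2),np.uint8)
    ij=((Q[:,:2]-[box[0],box[2]])/res).astype(int); g[ij[:,0],ij[:,1]]=1
    n,l=cv2.connectedComponents(cv2.dilate(g,np.ones((3,3))))
    for k in range(1,n):
        q=Q[l[ij[:,0],ij[:,1]]==k]
        if len(q)<minpts: continue
        r=cv2.minAreaRect((q[:,:2]*1000).astype(np.float32))
        print(len(q),'c',np.round(r[0],1),'size',np.round(r[1],1),'ang',round(r[2],1),'z',q[:,2].min().round(3),q[:,2].max().round(3),'mean',q.mean(0).round(4))
E
python3 - <<'E'
from h import *
for n in ('scene','side'):
    P=cloud(load(n)); print(n)
    print('all low');rects(P,0.008,0.15,(0.25,0.95,-0.6,0.5))
    print('unit top');rects(P,0.086,0.100,(0.25,0.95,-0.6,0.5))
    print('wings');rects(P,0.107,0.130,(0.25,0.95,-0.6,0.5),5)
    print('fins');rects(P,0.034,0.06,(0.2,0.95,-0.6,-0.05),5)
    print('packs');rects(P,0.02,0.06,(0.2,0.95,-0.6,-0.05),5)
E
```

```text
scene
all low
475 c [ 390.9 -286.6] size [109.1  52.2] ang 22.1 z 0.008 0.057 mean [ 0.3944 -0.2919  0.0286]
550 c [ 519.6 -434.7] size [ 51.4 105.1] ang 52.7 z 0.008 0.056 mean [ 0.5228 -0.4362  0.0283]
4909 c [572.3 -15.9] size [172.2 323.9] ang 1.2 z 0.008 0.127 mean [ 0.588  -0.037   0.0828]
536 c [ 550.7 -315. ] size [ 53.  104.8] ang 77.3 z 0.008 0.056 mean [ 0.5523 -0.3187  0.0285]
552 c [668.1 446.4] size [87.7 78.3] ang 86.1 z 0.008 0.093 mean [0.6694 0.4396 0.0561]
348 c [ 775.7 -137. ] size [199.7  25.4] ang 7.2 z 0.008 0.031 mean [ 0.8082 -0.1351  0.0204]
1048 c [804.5 177.4] size [155.   96.2] ang 86.2 z 0.008 0.055 mean [0.8061 0.1639 0.0368]
unit top
3242 c [571.6  -6.6] size [170.9 305.6] ang 1.3 z 0.086 0.1 mean [ 0.5771 -0.0219  0.0927]
54 c [665.6 447.4] size [78.5 78.2] ang 52.4 z 0.086 0.093 mean [0.665  0.4465 0.0886]
wings
135 c [571.9  -7.7] size [17.  99.1] ang 1.3 z 0.107 0.127 mean [ 0.5737 -0.011   0.1197]
40 c [569.  125.8] size [10.9 35.9] ang 7.1 z 0.107 0.125 mean [0.5701 0.1241 0.1171]
56 c [ 574.9 -140.1] size [36.3 12.3] ang 84.4 z 0.107 0.126 mean 
[... 2227 characters left out ...]
.7 z 0.034 0.06 mean [ 0.5395 -0.1356  0.0463]
211 c [ 513.4 -431.3] size [17.1 60. ] ang 50.1 z 0.034 0.056 mean [ 0.5125 -0.4335  0.0471]
174 c [ 541.6 -313. ] size [20.5 58.8] ang 80.4 z 0.034 0.056 mean [ 0.5396 -0.3158  0.0458]
packs
494 c [ 382.4 -286.2] size [92.1 54.4] ang 15.9 z 0.02 0.055 mean [ 0.377  -0.2947  0.0327]
610 c [ 512.8 -431.1] size [54.2 89.3] ang 47.9 z 0.02 0.056 mean [ 0.5086 -0.4354  0.0336]
621 c [ 549.6 -140.1] size [ 93.5 201.1] ang 59.7 z 0.02 0.06 mean [ 0.5433 -0.1373  0.0387]
491 c [ 541.3 -314.6] size [54.2 90.9] ang 74.6 z 0.02 0.056 mean [ 0.5366 -0.3193  0.0327]
112 c [ 819.1 -133.3] size [110.   24.4] ang 8.2 z 0.02 0.029 mean [ 0.8209 -0.1321  0.0238]
```

Three packs are present: pack A at (0.383,-0.287), B at (0.513,-0.431) and C at (0.543,-0.314). The unit centre is about (0.571,-0.007) with yaw about 1.25°. Sizes and heights agree with the given ones. I'll start with the left button.

```bash
python3 -m crank '[[0.3,[0.042,0.006,0.018],[0,0,-1.2]],[0.3,[0.042,0.006,0.018],[0,0,0]],[0.5,[0.042,0.006,0.018],[0,0,0]],[0.5,[0,0,0],[0,0,0]],[0.5,[0,0,0],[0,0,0]]]'
python3 - <<'E'
from h import *
to([.568,.126,.109],np.radians(91.2)); s=snap('wrist','w0.png',scale=1.4)
for k in [(280,210),(280,300)]: print(bydepth(s,*k))
P=cloud(s); rects(P,0.109,0.130,(0.25,0.95,-0.6,0.5),5); rects(P,0.086,0.098,(0.25,0.95,-0.6,0.5),100)
E
```

```text
time: 0.6
tool_pos: [0.5655, 0.1267, 0.1502]
ee_rot: [-3.139, 0.001, 1.594]
wrist_force: [-0.0, -0.2, 0.6]
width: 0.0578
finger_force: 0.0
shift mm [-0.8  2.6 41.2] rot deg [-0.15  0.06  0.12]
[0.56438153 0.14389168 0.12363085]
[0.56432752 0.15616784 0.26172943]
752 c [566. 130.] size [10.  35.3] ang 8.9 z 0.109 0.126 mean [0.5659 0.1315 0.1224]
666 c [568.1  32.5] size [13.4 31. ] ang 1.5 z 0.11 0.125 mean [0.568  0.0348 0.1221]
14803 c [566.6 105. ] size [168.4  83.8] ang 1.5 z 0.086 0.098 mean [0.5665 0.1133 0.0944]
2829 c [524.3   8.7] size [72.6 42.8] ang 1.4 z 0.086 0.097 mean [0.5274 0.0107 0.0933]
2676 c [611.   10.9] size [68.6 42.5] ang 1.2 z 0.086 0.097 mean [0.608  0.0126 0.0932]
```

View pics/w0.png

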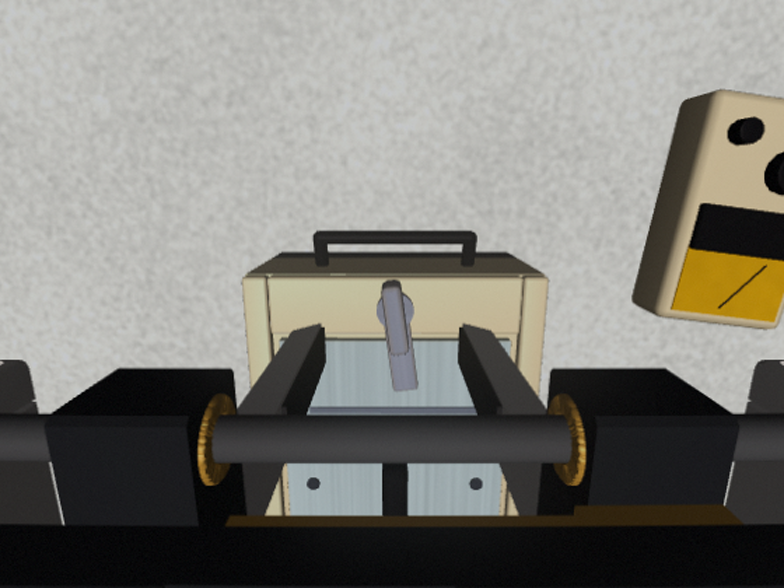

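The wrist view shows the left wing at about (395,320), rotated about 8° from the frame, with its centre at (0.566,0.130). I'll grip it and turn it anticlockwise.

```bash
python3 -m crank '[[0.5,[0.001,0.001,0.014],[0,0,-7]],[0.5,[0,0,0.014],[0,0,0]],[0.5,[0,0,0.012],[0,0,0]],[1,[0,0,0],[0,0,0]],[1,[0,0,0],[0,0,0]],[1,[0,0,0],[0,0,0]],[1,[0,0,0],[0,0,0]],[1,[0,0,0],[0,0,0]]]'
python3 -m crank '[[1,[0,0,0],[0,0,-8]],[1,[0,0,0],[0,0,-8]],[1,[0,0,0],[0,0,-8]],[1,[0,0,0],[0,0,-8]],[1,[0,0,0],[0,0,-8]],[1,[0,0,0],[0,0,-8]],[1,[0,0,0],[0,0,-8]],[1,[0,0,0],[0,0,-8]]]'
python3 -m crank '[[1,[0,0,0],[0,0,-8]],[1,[0,0,0],[0,0,-8]],[1,[0,0,0],[0,0,-2]],[1,[0,0,0],[0,0,0]],[0.6,[0,0,0],[0,0,0]],[0.6,[0,0,0],[0,0,0]],[0.6,[0,0,-0.03],[0,0,0]],[0.6,[0,0,-0.03],[0,0,0]]]'
python3 - <<'E'
from h import *
to([.5735,-.139,.16],np.radians(91.2));print(robot.get_obs()['joint_positions'])
E
```

```text
time: 1.45
tool_pos: [0.5676, 0.1273, 0.1122]
ee_rot: [3.14, 0.0, 1.714]
wrist_force: [-1.5, 0.4, 1.8]
width: 0.0105
finger_force: 2.3
time: 2.25
tool_pos: [0.5681, 0.128, 0.1122]
ee_rot: [3.139, 0.002, 2.837]
wrist_force: [1.0, 1.3, -0.6]
width: 0.0095
finger_force: 30.0
time: 3.05
tool_pos: [0.566, 0.1267, 0.1705]
ee_rot: [-3.14, -0.004, -3.139]
wrist_force: [0.8, -0.3, 0.4]
width: 0.0366
finger_force: 0.0
shift mm [  -6.9 -265.7   10.8] rot deg [-0.25 -0.14 88.95]
[ 1.22890171e-01  1.66402955e-01  1.35169116e+00 -7.04855074e-04
  1.62793031e+00 -1.45064556e+00]
```

```bash
python3 -m crank '[[0.6,[-0.001,-0.044,0.002],[0,0,0]],[0.6,[-0.001,-0.044,0.002],[0,0,0]],[0.6,[-0.001,-0.044,0.002],[0,0,0]],[0.6,[-0.001,-0.044,0.002],[0,0,0]],[0.6,[-0.001,-0.044,0.002],[0,0,0]],[0.6,[-0.002,-0.045,0.001],[0,0,0]],[0.5,[0,0,0],[0,0,8]],[0.5,[0,0,0],[0,0,8]]]' >/dev/null
python3 -m crank '[[0.5,[0,0,0],[0,0,8]],[0.5,[0,0,0],[0,0,8]],[0.5,[0,0,0],[0,0,8]],[0.5,[0,0,0],[0,0,8]],[0.5,[0,0,0],[0,0,8]],[0.5,[0,0,0],[0,0,8]],[0.5,[0,0,0],[0,0,8]],[0.5,[0,0,0],[0,0,8]]]' >/dev/null
python3 -m crank '[[0.5,[0,0,0],[0,0,8]],[0.5,[0,0,0],[0,0,1]],[0.5,[0,0,0],[0,0,0]],[0.5,[0,0,0],[0,0,0]]]'
python3 - <<'E'
from h import *
s=snap('wrist'); P=cloud(s)
rects(P,0.109,0.130,(0.25,0.95,-0.6,0.5),5); rects(P,0.092,0.098,(0.25,0.95,-0.6,0.5),100)
to([.5735,-.139,.111],np.radians(91.2))
E
```

```text
time: 5.05
tool_pos: [0.575, -0.1378, 0.1604]
ee_rot: [-3.141, 0.0, 1.593]
wrist_force: [0.1, 0.0, 0.8]
width: 0.0469
finger_force: 0.0
2345 c [569.3 -21.5] size [13.8 63.9] ang 1.6 z 0.109 0.126 mean [ 0.5695 -0.0212  0.1228]
689 c [ 572.2 -136. ] size [35.6 10. ] ang 81.7 z 0.109 0.125 mean [ 0.5722 -0.1345  0.1224]
45702 c [570.6 -66.3] size [169.  174.6] ang 1.3 z 0.092 0.098 mean [ 0.5702 -0.0593  0.0943]
shift mm [-1.2 -1.6 49.4] rot deg [-0.01  0.    0.07]
```

```bash
python3 -m crank '[[0.5,[0.001,-0.0015,0.016],[0,0,8]],[0.5,[0,0,0.016],[0,0,1.6]],[0.5,[0,0,0.0165],[0,0,0]],[1,[0,0,0],[0,0,0]],[1,[0,0,0],[0,0,0]],[1,[0,0,0],[0,0,0]],[1,[0,0,0],[0,0,0]],[1,[0,0,0],[0,0,0]]]'
python3 -m crank '[[1,[0,0,0],[0,0,8]],[1,[0,0,0],[0,0,8]],[1,[0,0,0],[0,0,8]],[1,[0,0,0],[0,0,8]],[1,[0,0,0],[0,0,8]],[1,[0,0,0],[0,0,8]],[1,[0,0,0],[0,0,8]],[1,[0,0,0],[0,0,8]]]'
python3 -m crank '[[1,[0,0,0],[0,0,8]],[1,[0,0,0],[0,0,6]],[1,[0,0,0],[0,0,0]],[1,[0,0,0],[0,0,0]],[0.6,[0,0,0],[0,0,0]],[0.6,[0,0,0],[0,0,0]],[0.6,[0,0,-0.03],[0,0,0]],[0.6,[0,0,-0.03],[0,0,0]]]'
python3 -m crank '[[0.3,[-0.001,-0.044,0],[0,0,-8]],[0.3,[-0.007,-0.044,0],[0,0,-8]],[0.3,[-0.014,-0.042,0],[0,0,-8]],[0.5,[0,0,0],[0,0,-8]],[0.5,[0,0,0],[0,0,-8]],[0.5,[0,0,0],[0,0,-8]],[0.5,[0,0,0],[0,0,-8]],[0.5,[0,0,0],[0,0,-8]]]'
python3 -m crank '[[0.4,[0,0,0],[0,0,-8]],[0.4,[0,0,0],[0,0,-8]],[0.4,[0,0,0],[0,0,-8]],[0.4,[0,0,0],[0,0,0]]]'
python3 - <<'E'
from h import *
to([.570,-.005,.111],np.radians(91.3));print(robot.get_obs()['joint_positions'])
snap('scene'); P=cloud(load('scene'));rects(P,0.107,0.130,(0.25,0.95,-0.6,0.5),5)
E
```

```text
time: 5.9
tool_pos: [0.5737, -0.1368, 0.113]
ee_rot: [3.141, 0.0, 1.424]
wrist_force: [-9.0, 0.4, 6.3]
width: 0.0108
finger_force: 4.6
time: 6.7
tool_pos: [0.5739, -0.1374, 0.1131]
ee_rot: [3.14, -0.001, 0.301]
wrist_force: [-0.7, -1.2, 1.1]
width: 0.0098
finger_force: 30.0
time: 7.5
tool_pos: [0.5726, -0.1359, 0.1706]
ee_rot: [-3.139, 0.004, 0.064]
wrist_force: [-0.3, -0.4, 1.3]
width: 0.0364
finger_force: 0.0
time: 8.3
tool_pos: [0.5266, -0.0158, 0.1715]
ee_rot: [-3.141, -0.0, 1.187]
wrist_force: [0.2, -0.2, -0.6]
width: 0.0469
finger_force: 0.0
time: 8.7
tool_pos: [0.5267, -0.0159, 0.1715]
ee_rot: [-3.141, -0.001, 1.599]
wrist_force: [-0.6, 0.2, -0.7]
width: 0.0563
finger_force: 0.0
shift mm [ 9.6 43.7 60.5] rot deg [-0.04 -0.04  0.34]
[-1.38214818e-01  4.55327821e-02  1.48199234e+00  5.45462943e-04
  1.61492644e+00 -1.66813925e-01]
60 c [ 575.7 -141.9] size [34.4 14.4] ang 9.3 z 0.108 0.126 mean [ 0.5768 -0.1418  0.1176]
51 c [573.3 126.3] size [39.3 14.2] ang 0.3 z 0.107 0.124 mean [0.5712 0.1236 0.1165]
136 c [571.9  -7.8] size [15.  99.9] ang 1.5 z 0.107 0.125 mean [ 0.5737 -0.0114  0.1193]
```

Both buttons are aside. Next I'll grip the panel handle and lift.

```bash
python3 -m crank '[[0.4,[0.0095,0.022,0],[0,0,0.3]],[0.4,[0,0.0215,0.01],[0,0,0]],[0.4,[0,0,0.02],[0,0,0]],[0.4,[0,0,0.02],[0,0,0]],[0.4,[0,0,0.018],[0,0,0]],[0.4,[0,0,0],[0,0,0]],[1,[0,0,0],[0,0,0]],[1,[0,0,0],[0,0,0]]]'
python3 -m crank '[[1,[0,0,0],[0,0,0]],[1,[0,0,0],[0,0,0]],[1,[0,0,0],[0,0,0]],[1,[0,0,0],[0,0,0]],[1,[0,0,0],[0,0,0]]]'
python3 -m crank '[[1,[0,0,-0.01],[0,0,0]],[1,[0,0,-0.01],[0,0,0]],[1,[0,0,-0.02],[0,0,0]],[1,[0,0,-0.02],[0,0,0]],[1,[0,0,-0.01],[0,0,0]],[1,[0,0,0],[0,0,0]]]'
python3 - <<'E'
from h import *
to([.5,.295,.17],np.radians(91.3))
E
```

```text
time: 9.55
tool_pos: [0.571, -0.0058, 0.1055]
ee_rot: [3.139, 0.0, 1.593]
wrist_force: [1.3, 0.4, -0.1]
width: 0.0435
finger_force: 0.0
time: 10.05
tool_pos: [0.5702, -0.0058, 0.1044]
ee_rot: [3.141, 0.0, 1.593]
wrist_force: [-0.6, 0.2, 0.8]
width: 0.0132
finger_force: 30.0
time: 10.65
tool_pos: [0.5713, -0.0059, 0.1764]
ee_rot: [3.137, 0.001, 1.593]
wrist_force: [0.8, 0.6, -2.8]
width: 0.0138
finger_force: 30.0
shift mm [302.4 -64.5   5.9] rot deg [0.25 0.03 0.  ]
```

```bash
python3 -m crank '[[1,[0.038,-0.008,0],[0,0,0]],[1,[0.038,-0.008,0],[0,0,0]],[1,[0.038,-0.008,0],[0,0,0]],[1,[0.038,-0.008,0],[0,0,0]],[1,[0.038,-0.008,0],[0,0,0]],[1,[0.038,-0.008,0],[0,0,0]],[1,[0.038,-0.008,0],[0,0,0]],[1,[0.036,-0.008,0],[0,0,0]]]'
python3 -m crank '[[1,[0,0,0.03],[0,0,0]],[1,[0,0,0.03],[0,0,0]],[1,[0,0,0.03],[0,0,0]],[1,[0,0,0.03],[0,0,0]],[1,[0,0,0.02],[0,0,0]],[1,[0,0,0.01],[0,0,0]],[1,[0,0,0],[0,0,0]]]'
python3 - <<'E'
from h import *
to([.5,.295,.0164],np.radians(91.3))
E
```

```text
time: 11.45
tool_pos: [0.498, 0.2961, 0.1725]
ee_rot: [-3.14, 0.001, 1.594]
wrist_force: [0.5, -0.1, -3.5]
width: 0.0133
finger_force: 30.0
time: 12.15
tool_pos: [0.4975, 0.2939, 0.0213]
ee_rot: [-3.137, 0.002, 1.593]
wrist_force: [-0.5, -0.1, -2.9]
width: 0.0138
finger_force: 30.0
shift mm [1.1 2.5 4.9] rot deg [-0.27  0.12 -0.  ]
```

```bash
python3 -m crank '[[1,[0,0,0.003],[0,0,0]],[1,[0,0,0.002],[0,0,0]],[1,[0,0,0],[0,0,0]],[0.6,[0,0,0],[0,0,0]],[0.5,[0,0,0],[0,0,0]],[0.5,[0,0,0],[0,0,0]]]'
python3 -m crank '[[0.5,[0,0,-0.04],[0,0,0]],[0.5,[0,0,-0.04],[0,0,0]],[0.5,[0,0,-0.04],[0,0,0]],[0.5,[0,0,-0.04],[0,0,0]],[0.5,[0,0,-0.04],[0,0,0]],[0.5,[0,0,0],[0,0,0]]]'
python3 - <<'E'
from h import *
snap('scene','scene1.png',crop=(140,140,420,380),scale=2.5); P=cloud(load('scene'))
rects(P,0.02,0.06,(0.2,0.7,-0.6,-0.16),50)
rects(P,0.003,0.04,(0.3,0.7,0.16,0.42),50)
rects(P,0.03,0.06,(0.2,0.7,-0.6,-0.16),50)
print(robot.get_obs()['tool_pos'])
E
```

```text
time: 12.75
tool_pos: [0.5, 0.295, 0.0201]
ee_rot: [3.14, -0.001, 1.594]
wrist_force: [-0.2, 0.1, -0.6]
width: 0.0344
finger_force: 0.0
time: 13.35
tool_pos: [0.5022, 0.2961, 0.2277]
ee_rot: [3.128, -0.006, 1.594]
wrist_force: [0.8, -0.1, -0.4]
width: 0.0467
finger_force: 0.0
375 c [ 384.2 -287.7] size [92.5 50.7] ang 18.6 z 0.02 0.055 mean [ 0.391  -0.2911  0.0327]
479 c [ 514.4 -431.1] size [50.7 91. ] ang 52.4 z 0.02 0.055 mean [ 0.5196 -0.434   0.0307]
448 c [ 544.2 -313.6] size [52.2 91.8] ang 77.1 z 0.02 0.056 mean [ 0.5482 -0.3168  0.0315]
698 c [500.4 315.1] size [144.1 191.6] ang 4.6 z 0.003 0.04 mean [0.5048 0.309  0.0087]
99 c [665.4 412. ] size [15.9 59.7] ang 89.9 z 0.003 0.04 mean [0.6682 0.4122 0.0214]
137 c [ 384.8 -289.6] size [63.3 23.8] ang 22.6 z 0.03 0.055 mean [ 0.3863 -0.2889  0.0455]
120 c [ 517.7 -431.5] size [19.6 64.9] ang 51.3 z 0.03 0.055 mean [ 0.5185 -0.4344  0.0477]
124 c [ 544.6 -313.4] size [14.9 63.1] ang 76.4 z 0.031 0.056 mean [ 0.5476 -0.3157  0.0476]
[0.50108415 0.29560716 0.22395342]
```

View pics/scene1.png

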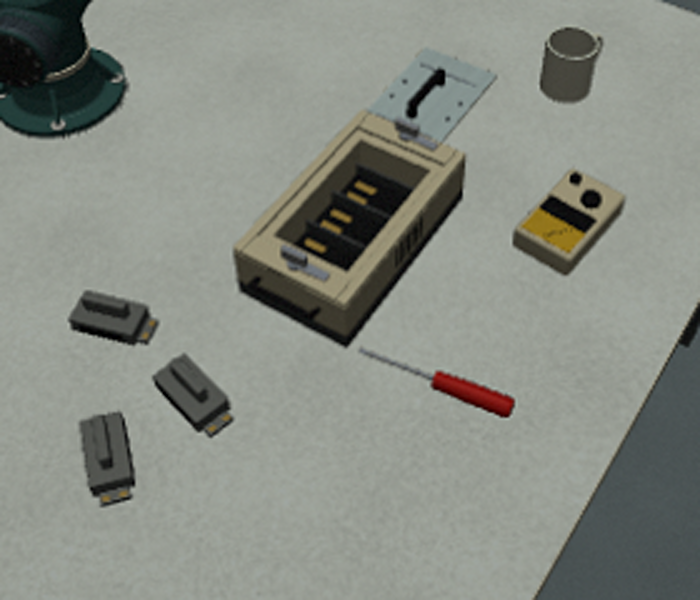

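The picture shows the panel flat at (430,100), the open well, and three packs with their toes at (150,330), (220,420) and (115,495), so the pack yaws are about +19°, -13° and -38°. Now I'll plan the hook-in path in 2D.

```bash
python3 - <<'E'
import numpy as np, cv2
def rot(p,t): c,s=np.cos(t),np.sin(t); return np.c_[p[:,0]*c+p[:,1]*s,-p[:,0]*s+p[:,1]*c]
def dens(poly,n=60):
    return np.vstack([np.linspace(poly[i],poly[(i+1)%len(poly)],n) for i in range(len(poly))])
pack=dens(np.array([[-45,0],[59,0],[59,8],[45,8],[45,26],[-45,26.]]))
def sd(P): # clearance to obstacles: floor, far wall, near wall, lip
    x,z=P.T
    lx=np.maximum(np.maximum(41-x,0),0); lz=np.maximum(np.maximum(14-z,z-20),0)
    lip=np.where((x>41)&(z>14)&(z<20),-1,np.hypot(lx,lz))
    near=np.where(z<58,x+56,np.hypot(np.maximum(x+56,0),z-58)); near=np.where((z<58),x+56,near)
    far=np.where(z<58,56-x,99)
    return np.min([lip,near,far,z],axis=0).min()
for t in [30,25,20,16,12,8,5,3,1,0]:
    q=rot(pack,np.radians(t)); best=(-9,)
    for ox in np.arange(-20,15,.5):
        for oz in np.arange(0,60,.5):
            tip=rot(np.array([[59,4.]]),np.radians(t))[0]
            if tip[0]+ox<48: continue
            c=sd(q+[ox,oz])
            if c>best[0]: best=(c,ox,oz,tip[0]+ox)
    if best[0]>-9:
        tc=rot(np.array([[0,31.]]),np.radians(t))[0]+best[1:3]
        print(t,np.round(best,1),'tcp',tc.round(1))
E
```

```text
30 [ 5.9 -5.  55.5 48.1] tcp [10.5 82.3]
25 [ 6.1 -7.  51.5 48.2] tcp [ 6.1 79.6]
20 [ 6.3 -8.5 47.  48.3] tcp [ 2.1 76.1]
16 [ 6.6 -9.5 51.5 48.3] tcp [-1.  81.3]
12 [  7.1 -10.5  56.   48. ] tcp [-4.1 86.3]
8 [  7.1 -10.5  59.5  48.5] tcp [-6.2 90.2]
5 [ 5.8 -9.  59.5 50.1] tcp [-6.3 90.4]
3 [ 4.9 -8.  59.5 51.1] tcp [-6.4 90.5]
1 [25.6 14.5 59.5 73.6] tcp [15.  90.5]
0 [25.5 14.5 59.5 73.5] tcp [14.5 90.5]
```

```bash
python3 - <<'E'
import numpy as np
def rot(p,t): c,s=np.cos(t),np.sin(t); return np.c_[p[:,0]*c+p[:,1]*s,-p[:,0]*s+p[:,1]*c]
def dens(poly,n=60): return np.vstack([np.linspace(poly[i],poly[(i+1)%len(poly)],n) for i in range(len(poly))])
pack=dens(np.array([[-45,0],[59,0],[59,8],[45,8],[45,26],[-45,26.]]))
def sd(P):
    x,z=P.T
    lip=np.where((x>41)&(z>14)&(z<20),-1,np.hypot(np.maximum(41-x,0),np.maximum(np.maximum(14-z,z-20),0)))
    near=np.where(z<58,x+56,np.hypot(np.maximum(x+56,0),z-58)); far=np.where(z<58,56-x,99)
    return np.min([lip,near,far,z],axis=0).min()
for t in [35,30,25,20,16,12,8,5,3,1,0]:
    a=np.radians(t);q=rot(pack,a);tip=rot(np.array([[59,4.]]),a)[0]
    out=[]
    for name,lo,hi in (('hook',44,56),('pre',20,40)):
        best=(-9,)
        for ox in np.arange(-30,15,.5):
            for oz in np.arange(0,60,.5):
                if not lo<tip[0]+ox<hi or not tip[1]+oz<10: continue
                c=sd(q+[ox,oz])
                if c>best[0]: best=(c,ox,oz,tip[0]+ox)
        if best[0]>-9: out+= [name,np.round(best,1),'tcp',(rot(np.array([[0,31.]]),a)[0]+best[1:3]).round(1)]
    print(t,*out)
E
```

```text
35 hook [ 1.6 -6.5 35.5 44.1] tcp [11.3 60.9] pre [  6.7 -19.   40.5  31.6] tcp [-1.2 65.9]
30 hook [ 1.8 -9.  31.5 44.1] tcp [ 6.5 58.3] pre [  3.  -14.   33.   39.1] tcp [ 1.5 59.8]
25 hook [  2.1 -11.   27.   44.2] tcp [ 2.1 55.1] pre [ -0.3 -15.5  25.   39.7] tcp [-2.4 53.1]
20 hook [  2.  -11.5  22.5  45.3] tcp [-0.9 51.6] pre [ -3.3 -17.   17.   39.8] tcp [-6.4 46.1]
16 hook [  1.9 -10.5  18.5  47.3] tcp [-2.  48.3] pre [ -5.3 -18.   11.5  39.8] tcp [-9.5 41.3]
12 hook [ 2.  -9.5 14.5 49. ] tcp [-3.1 44.8] pre [ -7.  -19.    5.5  39.5] tcp [-12.6  35.8]
8 hook [ 2.3 -9.  10.5 50. ] tcp [-4.7 41.2] pre [ -7.6 -19.    1.   40. ] tcp [-14.7  31.7]
5 hook [ 2.4 -8.5  7.5 50.6] tcp [-5.8 38.4] pre [ -8.3 -19.5   0.   39.6] tcp [-16.8  30.9]
3 hook [ 2.6 -8.5  6.  50.6] tcp [-6.9 37. ] pre [ -8.4 -19.5   0.   39.6] tcp [-17.9  31. ]
1 hook [ 2.9 -8.   4.  51.1] tcp [-7.5 35. ] pre [ -8.5 -19.5   0.   39.6] tcp [-19.  31.]
0 hook [ 3. -8.  3. 51.] tcp [-8. 34.] pre [ -8.5 -19.5   0.   39.5] tcp [-19.5  31. ]
```

```bash
for i in 1; do
python3 -m crank '[[0.5,[-0.046,0.003,0],[0,0,0]],[0.5,[-0.047,0.003,0],[0,0,0]],[0.5,[-0.047,0.003,0],[0,0,0]],[0.5,[-0.047,0.003,0],[0,0,0]],[0.5,[-0.047,0.003,0],[0,0,0]],[0.5,[-0.047,0.003,0],[0,0,0]],[0.5,[-0.047,0.003,0],[0,0,0]],[0.5,[-0.047,0.003,0],[0,0,0]]]' >/dev/null
python3 -m crank '[[0.5,[-0.047,0.003,0],[0,0,0]],[0.5,[-0.047,0.003,0],[0,0,0]],[0.5,[-0.047,0.003,0],[0,0,0]],[0.5,[-0.047,0.003,0],[0,0,0]],[0.5,[-0.047,0.003,0],[0,0,0]],[0.5,[0,0,0],[0,0,8]],[0.5,[0,0,0],[0,0,8]],[0.5,[0,0,0],[0,0,8]]]' >/dev/null
python3 -m crank '[[0.5,[0,0,0],[0,0,8]],[0.5,[0,0,0],[0,0,8]],[0.5,[0,0,0],[0,0,8]],[0.5,[0,0,0],[0,0,8]],[0.5,[0,0,0],[0,0,8]],[0.5,[0,0,0],[0,0,8]],[0.5,[0,0,0],[0,0,8]],[0.5,[0,0,0],[0,0,8]]]' >/dev/null
python3 -m crank '[[0.5,[0,0,0],[0,0,8]],[0.5,[0,0,0],[0,0,8]],[0.5,[0,0,0],[0,0,0]],[0.5,[0,0,0],[0,0,0]]]'
done
python3 - <<'E'
from h import *
s=snap('wrist','w1.png',scale=1.4); P=cloud(s)
rects(P,0.035,0.06,(0.2,0.75,-0.6,-0.16),50); rects(P,0.02,0.06,(0.2,0.75,-0.6,-0.16),50)
to([.543,-.3145,.10],np.radians(-13))
E
```

```text
time: 16.2
tool_pos: [0.5517, -0.3139, 0.2176]
ee_rot: [-3.141, 0.002, -0.219]
wrist_force: [0.2, -0.1, -0.2]
width: 0.0468
finger_force: 0.0
216 c [ 367.  -289.9] size [28.5 14.3] ang 14.6 z 0.036 0.053 mean [ 0.3656 -0.2911  0.0504]
857 c [ 511.3 -428.8] size [14.1 59.7] ang 50.7 z 0.035 0.054 mean [ 0.5131 -0.4276  0.0487]
655 c [ 539.2 -311.5] size [13.7 60.7] ang 77.2 z 0.036 0.054 mean [ 0.5417 -0.3119  0.051 ]
476 c [ 350.6 -288.6] size [51.7 42.5] ang 46.9 z 0.022 0.053 mean [ 0.3562 -0.2907  0.0369]
315 c [ 422.6 -278.8] size [52.7 19.7] ang 79.0 z 0.02 0.028 mean [ 0.42   -0.2829  0.0248]
3036 c [ 511.2 -428.7] size [50.4 90.4] ang 50.4 z 0.02 0.054 mean [ 0.5146 -0.4266  0.0322]
2991 c [ 539.4 -311.5] size [50.9 89.4] ang 76.8 z 0.02 0.054 mean [ 0.5421 -0.3121  0.0311]
shift mm [ -8.3   2.5 117.9] rot deg [-0.04  0.09  0.44]
```

View pics/w1.png

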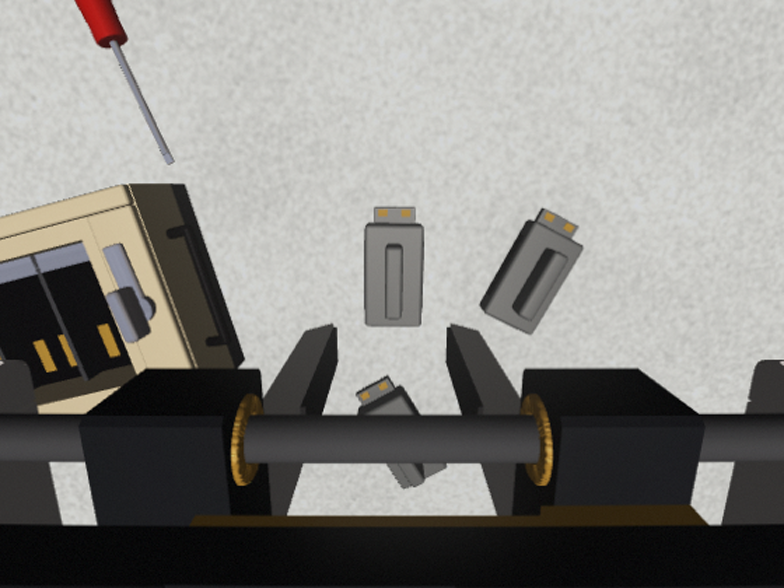

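The wrist view shows pack C straight ahead at (395,275) with its toe at (395,213), and pack B at (535,270). I'll grasp C.

```bash
python3 -m crank '[[0.5,[-0.0095,-0.0003,0.04],[0,0,0.4]],[0.5,[0,0,0.04],[0,0,0]],[0.5,[0,0,0.04],[0,0,0]],[0.5,[0,0,0.03],[0,0,0]],[0.5,[0,0,0.02],[0,0,0]],[0.5,[0,0,0.013],[0,0,0]],[0.5,[0,0,0],[0,0,0]]]'
python3 - <<'E'
from h import *
to([.5425,-.3115,.0315],np.radians(-13))
s=snap('wrist'); P=cloud(s)
rects(P,0.035,0.06,(0.4,0.65,-0.38,-0.25),50); rects(P,0.02,0.06,(0.4,0.65,-0.38,-0.25),50);rects(P,0.006,0.06,(0.4,0.65,-0.38,-0.25),50)
E
```

```text
time: 16.95
tool_pos: [0.5416, -0.3109, 0.0335]
ee_rot: [-3.14, 0.004, -0.228]
wrist_force: [-0.5, -0.8, 0.6]
width: 0.0468
finger_force: 0.0
shift mm [1.  0.4 2. ] rot deg [-0.1   0.24 -0.05]
2431 c [ 542.8 -312.4] size [14.  54.3] ang 76.8 z 0.035 0.054 mean [ 0.5456 -0.3129  0.0508]
490 c [ 537.7 -335.3] size [ 9.5 21.3] ang 43.1 z 0.035 0.06 mean [ 0.5401 -0.3373  0.0489]
489 c [ 549.4 -285.4] size [21.2  9.2] ang 20.8 z 0.035 0.06 mean [ 0.5523 -0.2847  0.0488]
10845 c [ 543.6 -310.5] size [70.7 83.2] ang 77.1 z 0.02 0.06 mean [ 0.5481 -0.313   0.0333]
122 c [ 439.3 -279.4] size [17.   8.3] ang 76.5 z 0.006 0.009 mean [ 0.4386 -0.2802  0.0075]
12256 c [ 550.4 -312. ] size [70.7 97.1] ang 77.1 z 0.006 0.06 mean [ 0.5527 -0.3141  0.0305]
```

```bash
python3 -m crank '[[0.5,[0.0005,0.0004,0.0025],[0,0,0]],[1,[0,0,0],[0,0,0]],[1,[0,0,0],[0,0,0]],[1,[0,0,0],[0,0,0]],[1,[0,0,0],[0,0,0]],[1,[0,0,0],[0,0,0]],[1,[0,0,0],[0,0,0]],[1,[0,0,0],[0,0,0]]]'
python3 -m crank '[[1,[0,0,-0.02],[0,0,0]],[1,[0,0,-0.04],[0,0,0]],[1,[0,0,-0.04],[0,0,0]],[1,[0,0,-0.04],[0,0,0]],[1,[0,0,-0.02],[0,0,-7]],[1,[0,0,0],[0,0,-7.3]],[1,[0,0,0],[0,0,0]],[1,[0,0,0],[0,0,0]]]'
cat >> h.py <<'E'
C=np.array([0.571,-0.005,0.030]); U=Ro.from_euler('z',1.3,degrees=True)
def tounit(x,z,y,t):
    """rows' shift/rot to bring the TCP to unit x,y mm, z mm above well floor, nose-down t deg"""
    p=C+U.apply([x/1e3,y/1e3,z/1e3])
    T=U*Ro.from_euler('y',t,degrees=True)*Ro.from_euler('x',180,degrees=True)
    P,R=pose(); 
    print('at unit',(U.inv().apply(P-C)*1e3).round(1),'shift mm',(R.inv().apply(p-P)*1e3).round(1),'rot',np.degrees((R.inv()*T).as_rotvec()).round(2))
E
python3 - <<'E'
from h import *
tounit(-1.2,130,-62,0)
E
```

```text
time: 17.8
tool_pos: [0.5434, -0.3127, 0.0339]
ee_rot: [3.141, -0.001, -0.229]
wrist_force: [-0.2, -0.4, 1.2]
width: 0.0136
finger_force: 30.0
time: 18.6
tool_pos: [0.5427, -0.3118, 0.1918]
ee_rot: [-3.14, 0.002, 0.018]
wrist_force: [0.2, -0.6, -2.8]
width: 0.0137
finger_force: 30.0
at unit [ -35.2 -306.1  161.8] shift mm [  33.1 -244.2   32.2] rot [-0.12  0.14 -0.25]
```

```bash
python3 -m crank '[[1,[0.0055,-0.0407,0],[0,0,0]],[1,[0.0055,-0.0407,0],[0,0,0]],[1,[0.0055,-0.0407,0],[0,0,0]],[1,[0.0055,-0.0407,0],[0,0,0]],[1,[0.0055,-0.0407,0],[0,0,0]],[1,[0.0055,-0.0407,0],[0,0,0]],[1,[0,0,0],[0,-5,0]],[1,[0,0,0],[0,-6,0]]]'
python3 -m crank '[[1,[0,0,0],[0,-6,0]],[1,[0,0,0],[0,-6,0]],[1,[0,0,0],[0,-6,0]],[1,[0,0,0],[0,-6,0]],[1,[0,0,0],[0,0,0]],[1,[0,0,0],[0,0,0]]]'
python3 - <<'E'
from h import *
tounit(0,100,-62,35)
s=snap('wrist','w2.png',scale=1.4); print(robot.get_obs()['joint_positions'])
E
```

```text
time: 19.4
tool_pos: [0.5699, -0.0657, 0.1934]
ee_rot: [3.141, 0.196, 0.021]
wrist_force: [0.6, -1.2, -1.3]
width: 0.0135
finger_force: 30.0
time: 20.0
tool_pos: [0.5712, -0.0674, 0.191]
ee_rot: [-3.141, 0.613, 0.02]
wrist_force: [0.0, -0.1, -1.3]
width: 0.0137
finger_force: 30.0
at unit [ -1.2 -62.4 161. ] shift mm [36.1 -0.4 49.2] rot [-0.09  0.12 -0.11]
[-0.15505044  0.62771003  0.81365546 -0.13446667  2.29823605  1.3370936 ]
```

View pics/w2.png

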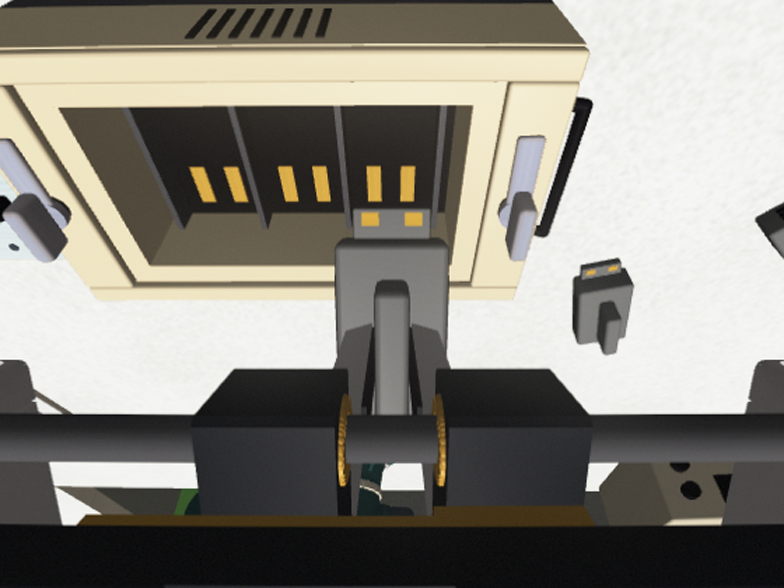

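The picture shows the pack held toe-down with its toe at (392,215), lined up with the right bay (contacts at (390,183)). I'll lower it.

```bash
python3 -m crank '[[1,[0.018,-0.0004,0.0246],[0,0,0]],[1,[0.018,0,0.0246],[0,0,0]],[1,[0.009,0,0.0131],[0,0,0]],[1,[0.006,0,0.009],[0,0,0]],[1,[0,0,0],[0,0,0]],[1,[0,0,0],[0,0,0]]]'
python3 - <<'E'
from h import *
s=load('wrist'); w=bydepth(s,280,151)
P=np.array([.5712,-.0674,.191]);R=Ro.from_euler('xyz',[-3.141,.613,.02]); print('toe in tool',(R.inv().apply(w-P)*1e3).round(1))
tounit(0.2,68,-62,35);tounit(7.8,60.5,-62,30)
E
```

```text
time: 20.65
tool_pos: [0.5724, -0.0673, 0.1075]
ee_rot: [3.141, 0.608, 0.02]
wrist_force: [0.3, 0.0, -0.5]
width: 0.0137
finger_force: 30.0
toe in tool [54.4 -0.9 26.6]
at unit [ -0.  -62.3  77.5] shift mm [ 5.6 -0.3  7.7] rot [-0.04 -0.14 -0.11]
at unit [ -0.  -62.3  77.5] shift mm [16.1 -0.3  9.5] rot [-0.04  4.86 -0.12]
```

```bash
python3 -m crank '[[1,[0.0067,-0.0003,0.007],[0,0,0]],[1,[0.0054,0,0.0008],[0,2.5,0]],[1,[0.0053,0,0.0009],[0,2.5,0]],[1,[0,0,0],[0,0,0]]]'
python3 - <<'E'
from h import *
tounit(9.3,60.5,-62,30);tounit(4.7,57.4,-62,25)
E
```

```text
time: 21.05
tool_pos: [0.5818, -0.0667, 0.09]
ee_rot: [3.141, 0.521, 0.021]
wrist_force: [0.1, 0.1, -2.2]
width: 0.0137
finger_force: 30.0
at unit [  9.4 -61.9  60. ] shift mm [-0.3  0.1 -0.4] rot [-0.03 -0.14 -0.11]
at unit [  9.4 -61.9  60. ] shift mm [-2.8  0.1  4.6] rot [-0.03  4.86 -0.11]
```

```bash
python3 -m crank '[[1,[-0.0026,0,0.0048],[0,5,0]],[1,[-0.0015,0,0.0044],[0,5,0]],[1,[-0.0001,0,0.0035],[0,4,0]],[1,[-0.0003,0,0.0037],[0,4,0]],[1,[0,0,0],[0,0,0]]]'
python3 -m crank '[[1,[-0.001,0,0.0038],[0,4,0]],[1,[-0.0008,0,0.0029],[0,3,0]],[1,[-0.002,0,0.0046],[0,5,0]],[1,[0,0,0],[0,0,0]]]'
python3 - <<'E'
from h import *
tounit(-6.5,34.5,-62,0)
E
```

```text
time: 21.55
tool_pos: [0.5692, -0.0668, 0.0769]
ee_rot: [3.142, 0.21, 0.021]
wrist_force: [-0.1, -0.4, -3.2]
width: 0.0138
finger_force: 30.0
time: 21.95
tool_pos: [0.5637, -0.0667, 0.0649]
ee_rot: [-3.141, 0.003, 0.021]
wrist_force: [0.5, -0.3, -2.2]
width: 0.0137
finger_force: 30.0
at unit [ -8.7 -61.5  34.9] shift mm [2.2 0.5 0.4] rot [-0.03  0.18 -0.12]
```

```bash
python3 -m crank '[[1,[0.002,0,0.001],[0,0,0]],[1,[0,0,0.001],[0,0,0]],[0.6,[0,0,0],[0,0,0]],[0.6,[0,0,0],[0,0,0]],[0.6,[0,0,0],[0,0,0]],[0.6,[0,0,-0.03],[0,0,0]],[0.5,[0,0,-0.04],[0,0,0]],[0.5,[0,0,-0.04],[0,0,0]]]'
python3 -m crank '[[0.5,[-0.03,0,-0.04],[0,0,0]],[0.5,[-0.03,0,0],[0,0,0]],[0.5,[0,0,0],[0,0,0]]]'
cat >> h.py <<'E'
def inunit(s):
    return (cloud(s)-C)@U.as_matrix()*1
E
python3 - <<'E'
from h import *
s=snap('wrist','w3.png',scale=1.4); Q=inunit(s)
for a in (62,0,-62):
  print(a);rects(Q,0.032,0.06,(-0.06,0.045,a/1e3-.03,a/1e3+.03),30); rects(Q,0.021,0.031,(-0.06,0.041,a/1e3-.03,a/1e3+.03),30)
s=snap('scene'); P=cloud(s)
rects(P,0.02,0.06,(0.2,0.7,-0.6,-0.18),50);rects(P,0.034,0.06,(0.2,0.7,-0.6,-0.18),50)
to([.513,-.429,.2],np.radians(-38)); to([.383,-.287,.2],np.radians(18))
E
```

```text
time: 22.75
tool_pos: [0.5672, -0.0668, 0.1741]
ee_rot: [-3.141, 0.002, 0.021]
wrist_force: [0.5, 0.1, 1.1]
width: 0.0463
finger_force: 0.0
time: 23.05
tool_pos: [0.5063, -0.0682, 0.216]
ee_rot: [3.14, -0.004, 0.02]
wrist_force: [-0.3, -0.5, 0.4]
width: 0.0471
finger_force: 0.0
62
347 c [-58.8  62.1] size [ 1.7 59.2] ang 0.0 z 0.033 0.06 mean [-0.0585  0.062   0.0488]
103 c [-58.3  62. ] size [59.6  0.6] ang 90.0 z 0.021 0.031 mean [-0.0584  0.0618  0.0256]
0
352 c [-59.   -0.1] size [ 1.8 59.8] ang 0.1 z 0.034 0.06 mean [-0.0586 -0.      0.0492]
105 c [-58.4  -0.2] size [ 1.  59.3] ang 0.6 z 0.021 0.031 mean [-0.0584 -0.0008  0.0261]
-62
351 c [-59.  -62.1] size [ 1.9 59.7] ang 0.0 z 0.032 0.059 mean [-0.0587 -0.062   0.0496]
867 c [ -7.1 -60.6] size [59.9 13. ] ang 0.1 z 0.048 0.054 mean [-0.0066 -0.0607  0.0513]
3309 c [ -9.5 -62.3] size [59.4 98.5] ang 90.0 z 0.021 0.031 mean [-0.007  -0.0607  0.0255]
379 c [ 384.  -286.8] size [92.  52.2] ang 17.8 z 0.02 0.057 mean [ 0.3909 -0.291   0.0326]
450 c [ 467.  -439.9] size [48.9 93.9] ang 55.4 z 0.02 0.056 mean [ 0.4711 -0.4418  0.0308]
119 c [ 384.8 -287.2] size [59.  16.1] ang 14.2 z 0.035 0.057 mean [ 0.3868 -0.2883  0.0474]
105 c [ 467.1 -438.6] size [14.7 58.1] ang 56.4 z 0.035 0.056 mean [ 0.4716 -0.4412  0.0489]
shift mm [ -2.1 360.9  13.6] rot deg [-1.000e-02 -7.000e-02  3.918e+01]
shift mm [-129.2  216.2   13.5] rot deg [  0.02  -0.06 -16.82]
```

View pics/w3.png

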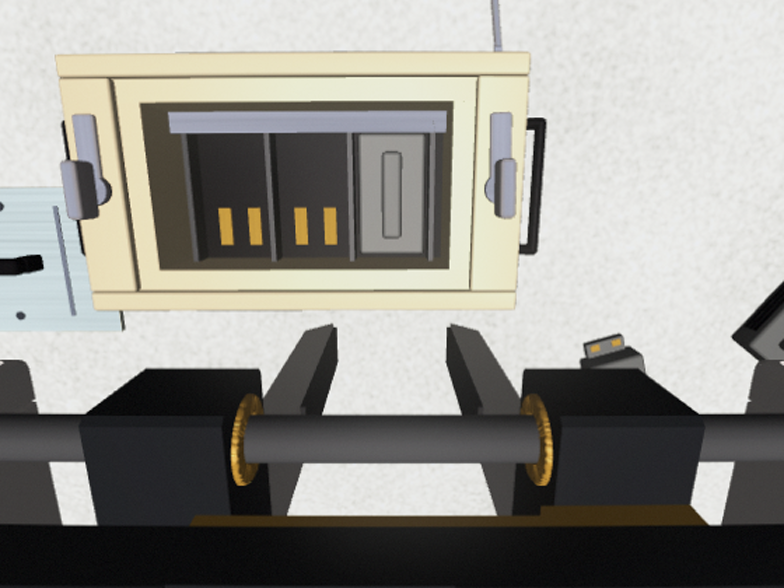

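Pack C is seated in the right bay at (393,195), flat, with its front against the lip; its toe tip is at about 54 mm. Pack B has been knocked to about (0.466,-0.438), so I'll go there.

```bash
python3 -m crank '[[0.5,[-0.004,0.046,0],[0,0,0]],[0.5,[-0.004,0.046,0],[0,0,0]],[0.5,[-0.004,0.046,0],[0,0,0]],[0.5,[-0.004,0.046,0],[0,0,0]],[0.5,[-0.004,0.046,0],[0,0,0]],[0.5,[-0.004,0.046,0],[0,0,0]],[0.5,[-0.004,0.046,0],[0,0,0]],[0.5,[-0.004,0.046,0],[0,0,0]]]' >/dev/null
python3 -m crank '[[0.5,[0,0,0.02],[0,0,7]],[0.5,[0,0,0.02],[0,0,7]],[0.5,[0,0,0.02],[0,0,7]],[0.5,[0,0,0.02],[0,0,7]],[0.5,[0,0,0.02],[0,0,8]],[0.5,[0,0,0],[0,0,0]],[0.5,[0,0,0],[0,0,0]]]'
python3 - <<'E'
from h import *
s=snap('wrist'); P=cloud(s)
rects(P,0.035,0.06,(0.4,0.75,-0.6,-0.36),50); rects(P,0.02,0.06,(0.4,0.75,-0.6,-0.36),50)
rects(P,0.035,0.06,(0.3,0.43,-0.36,-0.2),50)
to([.466,-.4375,.0335],np.radians(-35))
E
```

```text
time: 24.65
tool_pos: [0.4835, -0.4366, 0.1118]
ee_rot: [-3.141, 0.003, -0.604]
wrist_force: [-0.0, -0.2, 0.9]
width: 0.0468
finger_force: 0.0
1290 c [ 462.1 -436.2] size [14.1 59.9] ang 54.6 z 0.035 0.054 mean [ 0.4643 -0.4374  0.0507]
5394 c [ 462.  -436.3] size [51.1 89.6] ang 54.7 z 0.02 0.054 mean [ 0.4662 -0.4383  0.0316]
shift mm [-14.6  10.6  79.8] rot deg [-0.01 -0.01  0.35]
```

```bash
python3 -m crank '[[0.5,[-0.0163,0.0116,0.02],[0,0,0.3]],[0.5,[0,0,0.02],[0,0,0]],[0.5,[0,0,0.02],[0,0,0]],[0.5,[0,0,0.0185],[0,0,0]],[0.5,[0,0,0],[0,0,0]],[0.5,[0,0,0],[0,0,0]]]'
python3 - <<'E'
from h import *
to([.464,-.4373,.0325],np.radians(-35.2))
E
python3 -m crank '[[1,[0,0,0.001],[0,0,0]],[1,[0,0,0],[0,0,0]],[1,[0,0,0],[0,0,0]],[1,[0,0,0],[0,0,0]],[1,[0,0,0],[0,0,0]],[1,[0,0,0],[0,0,0]],[1,[0,0,0],[0,0,0]]]'
python3 -m crank '[[1,[0,0,-0.02],[0,0,0]],[1,[0,0,-0.04],[0,0,0]],[1,[0,0,-0.04],[0,0,-7]],[1,[0,0,-0.04],[0,0,-7]],[1,[0,0,-0.02],[0,0,-7]],[1,[0,0,0],[0,0,-7.5]],[1,[0,0,0],[0,0,-8]],[1,[0,0,0],[0,0,0]]]'
python3 - <<'E'
from h import *
tounit(0,160,0,0)
E
```

```text
time: 25.3
tool_pos: [0.4641, -0.4376, 0.0361]
ee_rot: [3.141, -0.002, -0.612]
wrist_force: [-0.4, -1.0, 0.4]
width: 0.0472
finger_force: 0.0
shift mm [-0.2 -0.2  3.6] rot deg [ 0.02 -0.11  0.16]
time: 26.0
tool_pos: [0.4634, -0.4374, 0.0342]
ee_rot: [3.141, -0.001, -0.613]
wrist_force: [-1.1, -1.1, 1.4]
width: 0.0135
finger_force: 30.0
time: 26.8
tool_pos: [0.463, -0.4362, 0.1921]
ee_rot: [-3.139, 0.002, 0.024]
wrist_force: [0.2, -0.1, -3.9]
width: 0.0136
finger_force: 30.0
at unit [-117.8 -428.7  162.1] shift mm [ 118.5 -428.5    3. ] rot [-0.15  0.1   0.09]
```

```bash
python3 -m crank '[[1,[0.0118,-0.0428,0],[0,0,0]],[1,[0.0118,-0.0428,0],[0,0,0]],[1,[0.0118,-0.0428,0],[0,0,0]],[1,[0.0118,-0.0428,0],[0,0,0]],[1,[0.0118,-0.0428,0],[0,0,0]],[1,[0.0118,-0.0428,0],[0,0,0]],[1,[0.0118,-0.0428,0],[0,0,0]],[1,[0.0118,-0.0428,0],[0,0,0]]]'>/dev/null
python3 -m crank '[[1,[0.0118,-0.0428,0],[0,0,0]],[1,[0.0118,-0.0428,0],[0,0,0]],[1,[0,0,0],[0,-7,0]],[1,[0,0,0],[0,-7,0]],[1,[0,0,0],[0,-7,0]],[1,[0,0,0],[0,-7,0]],[1,[0,0,0],[0,-7,0]],[1,[0,0,0],[0,0,0]]]'
python3 - <<'E'
from h import *
tounit(1.5,68,0,35)
s=snap('wrist'); print('toe in tool',[(pose()[1].inv().apply(bydepth(s,280,v)-pose()[0])*1e3).round(1) for v in (147,148,149,150,151)])
E
```

```text
time: 28.4
tool_pos: [0.5721, -0.0061, 0.1842]
ee_rot: [-3.141, 0.623, 0.023]
wrist_force: [0.8, 0.4, -5.7]
width: 0.0139
finger_force: 30.0
at unit [  1.1  -1.1 154.2] shift mm [50.6 -1.1 69.8] rot [0.   0.69 0.01]
toe in tool [array([59.2, -1. , 27.1]), array([58.5, -1. , 29.5]), array([57.9, -1. , 29.2]), array([57.2, -1. , 28.8]), array([56.7, -1. , 28.2])]
```

```bash
python3 -m crank '[[1,[0.0145,-0.001,0.021],[0,0.7,0]],[1,[0.0145,0,0.021],[0,0,0]],[1,[0.0145,0,0.021],[0,0,0]],[1,[0.0059,0,0.0077],[0,0,0]],[1,[0,0,0],[0,0,0]],[1,[0,0,0],[0,0,0]]]'
python3 - <<'E'
from h import *
tounit(0,68,0,35);tounit(7.8,60.5,0,30)
E
```

```text
time: 29.05
tool_pos: [0.5718, -0.0052, 0.1099]
ee_rot: [3.141, 0.595, 0.024]
wrist_force: [0.4, 0.2, -4.1]
width: 0.014
finger_force: 30.0
at unit [ 0.8 -0.3 79.9] shift mm [ 6.  -0.3 10.3] rot [ 0.07 -0.93  0.04]
at unit [ 0.8 -0.3 79.9] shift mm [16.6 -0.3 12.1] rot [0.06 4.07 0.04]
```

```bash
python3 -m crank '[[1,[0.003,-0.0003,0.005],[0,-0.9,0]],[1,[0.003,0,0.005],[0,0,0]],[1,[0,0,0],[0,0,0]],[1,[0,0,0],[0,0,0]]]'
python3 - <<'E'
from h import *
tounit(0,68,0,35);tounit(7.8,60.5,0,30)
E
```

```text
time: 29.45
tool_pos: [0.5706, -0.0049, 0.0956]
ee_rot: [-3.142, 0.615, 0.024]
wrist_force: [0.3, 0.5, -4.0]
width: 0.014
finger_force: 30.0
at unit [-0.4  0.1 65.6] shift mm [-1.1  0.1 -2.2] rot [0.06 0.24 0.08]
at unit [-0.4  0.1 65.6] shift mm [ 9.6  0.1 -0.5] rot [0.05 5.24 0.08]
```

```bash
python3 -m crank '[[1,[0.005,0,-0.0005],[0,2.5,0]],[1,[0.005,0,0],[0,2.5,0]],[1,[0,0,0],[0,0,0]],[1,[0,0,0],[0,0,0]]]'
python3 - <<'E'
from h import *
tounit(7.8,60.5,0,30);tounit(3.2,57.4,0,25)
E
```

```text
time: 29.85
tool_pos: [0.5792, -0.0047, 0.0913]
ee_rot: [3.141, 0.527, 0.024]
wrist_force: [0.1, -0.1, -3.1]
width: 0.0139
finger_force: 30.0
at unit [ 8.2  0.1 61.3] shift mm [0.  0.1 0.9] rot [0.06 0.21 0.08]
at unit [ 8.2  0.1 61.3] shift mm [-2.4  0.1  5.9] rot [0.05 5.21 0.08]
```

```bash
python3 -m crank '[[1,[-0.0024,0,0.0057],[0,5,0]],[1,[-0.0015,0,0.0044],[0,5,0]],[1,[-0.0001,0,0.0035],[0,4,0]],[1,[-0.0003,0,0.0037],[0,4,0]],[1,[0,0,0],[0,0,0]]]'
python3 -m crank '[[1,[-0.001,0,0.0038],[0,4,0]],[1,[-0.0008,0,0.0029],[0,3,0]],[1,[-0.002,0,0.0046],[0,5,0]],[1,[0,0,0],[0,0,0]],[1,[0,0,0],[0,0,0]]]'
python3 - <<'E'
from h import *
tounit(-8,34.5,0,0)
E
```

```text
time: 30.35
tool_pos: [0.5661, -0.0048, 0.0773]
ee_rot: [-3.141, 0.216, 0.024]
wrist_force: [-0.5, -1.1, -3.9]
width: 0.014
finger_force: 30.0
time: 30.85
tool_pos: [0.563, -0.0051, 0.0665]
ee_rot: [-3.142, 0.006, 0.024]
wrist_force: [0.5, 0.1, -3.4]
width: 0.0138
finger_force: 30.0
at unit [-8.   0.  36.5] shift mm [0.1 0.  2. ] rot [-0.    0.37  0.1 ]
```

```bash
python3 -m crank '[[1,[0,0,0.0015],[0,0.3,0]],[1,[0,0,0.001],[0,0,0]],[0.6,[0,0,0],[0,0,0]],[0.6,[0,0,0],[0,0,0]],[0.6,[0,0,0],[0,0,0]],[0.6,[0,0,-0.03],[0,0,0]],[0.5,[0,0,-0.04],[0,0,0]],[0.5,[0,0,-0.04],[0,0,0]]]'>/dev/null
python3 -m crank '[[0.5,[-0.03,0,-0.04],[0,0,0]],[0.5,[-0.03,0,0],[0,0,0]],[0.5,[0,0,0],[0,0,0]]]'
python3 - <<'E'
from h import *
s=snap('wrist'); Q=inunit(s)
for a in (0,-62):
  print(a);rects(Q,0.032,0.06,(-0.052,0.045,a/1e3-.03,a/1e3+.03),30); rects(Q,0.021,0.031,(-0.054,0.038,a/1e3-.026,a/1e3+.026),30)
s=snap('scene'); P=cloud(s)
rects(P,0.02,0.06,(0.2,0.7,-0.6,-0.18),50);rects(P,0.034,0.06,(0.2,0.7,-0.6,-0.18),50)
to([.383,-.285,.12],np.radians(17.5))
E
```

```text
time: 31.95
tool_pos: [0.5015, -0.0065, 0.2163]
ee_rot: [3.141, -0.005, 0.024]
wrist_force: [-0.4, -0.6, -0.5]
width: 0.0472
finger_force: 0.0
0
865 c [-7.4  1.3] size [13.  59.8] ang 89.8 z 0.047 0.054 mean [-0.007   0.0014  0.0513]
3186 c [-7.1  1.2] size [89.6 49.7] ang 0.0 z 0.021 0.028 mean [-0.0055  0.0012  0.0255]
-62
1043 c [ -7.2 -60.6] size [14.4 59.9] ang 89.8 z 0.032 0.054 mean [-0.0066 -0.0592  0.0495]
2979 c [ -7.1 -60.9] size [49.8 89.6] ang 90.0 z 0.022 0.031 mean [-0.0053 -0.0592  0.0255]
374 c [ 383.2 -286. ] size [92.1 53.8] ang 17.9 z 0.02 0.056 mean [ 0.3905 -0.2907  0.0325]
122 c [ 384.5 -286.5] size [61.7 18.2] ang 20.2 z 0.034 0.056 mean [ 0.3855 -0.2886  0.0466]
shift mm [-126.8  275.4   93.6] rot deg [  0.03  -0.16 -16.11]
```

Packs B and C both lie flat at the same x. Pack A hasn't moved, so I'll go there.

```bash
python3 -m crank '[[0.5,[-0.0181,0.0393,0],[0,0,0]],[0.5,[-0.0181,0.0393,0],[0,0,0]],[0.5,[-0.0181,0.0393,0],[0,0,0]],[0.5,[-0.0181,0.0393,0],[0,0,0]],[0.5,[-0.0181,0.0393,0],[0,0,0]],[0.5,[-0.0181,0.0393,0],[0,0,0]],[0.5,[-0.0181,0.0393,0],[0,0,0]],[0.5,[0,0,0.03],[0,0,-8]]]'>/dev/null
python3 -m crank '[[0.5,[0,0,0.03],[0,0,-8.1]],[0.5,[0,0,0.03],[0,0,0]],[0.5,[0,0,0],[0,0,0]],[0.5,[0,0,0],[0,0,0]]]'
python3 - <<'E'
from h import *
s=snap('wrist'); P=cloud(s)
rects(P,0.035,0.06,(0.3,0.5,-0.36,-0.2),50);rects(P,0.02,0.06,(0.3,0.5,-0.36,-0.2),50)
to([.383,-.285,.0335],np.radians(17.5)); print(robot.get_obs()['joint_positions'])
E
```

```text
time: 33.25
tool_pos: [0.3832, -0.2846, 0.1227]
ee_rot: [-3.14, -0.001, 0.305]
wrist_force: [-0.4, 0.1, 1.0]
width: 0.0473
finger_force: 0.0
1201 c [ 380.7 -284.9] size [59.4 13.6] ang 17.5 z 0.035 0.054 mean [ 0.3822 -0.2844  0.051 ]
5240 c [ 380.2 -284.9] size [89.2 51. ] ang 17.6 z 0.02 0.054 mean [ 0.3837 -0.2838  0.0313]
shift mm [-1.  -0.6 90.7] rot deg [ 0.07 -0.13  0.  ]
[-7.58621526e-01 -4.42737410e-02  1.66657170e+00  1.34234464e-03
  1.51717981e+00  5.06668338e-01]
```

```bash
python3 -m crank '[[0.5,[-0.0015,-0.0014,0.03],[0,0,0]],[0.5,[0,0,0.03],[0,0,0]],[0.5,[0,0,0.02],[0,0,0]],[0.5,[0,0,0.0115],[0,0,0]],[0.5,[0,0,0],[0,0,0]],[0.5,[0,0,0],[0,0,0]]]'
python3 -m crank '[[1,[0,0,0],[0,0,0]],[1,[0,0,0],[0,0,0]],[1,[0,0,0],[0,0,0]],[1,[0,0,0],[0,0,0]],[1,[0,0,0],[0,0,0]],[1,[0,0,0],[0,0,0]],[1,[0,0,0],[0,0,0]]]'
python3 -m crank '[[1,[0,0,-0.02],[0,0,0]],[1,[0,0,-0.04],[0,0,0]],[1,[0,0,-0.04],[0,0,8]],[1,[0,0,-0.04],[0,0,8.2]],[1,[0,0,-0.02],[0,0,0]],[1,[0,0,0],[0,0,0]],[1,[0,0,0],[0,0,0]]]'
python3 - <<'E'
from h import *
tounit(0,160,62,0)
E
```

```text
time: 33.9
tool_pos: [0.3825, -0.2847, 0.0336]
ee_rot: [3.139, -0.003, 0.306]
wrist_force: [-0.2, -0.6, 0.3]
width: 0.047
finger_force: 0.0
time: 34.6
tool_pos: [0.3818, -0.2844, 0.0324]
ee_rot: [3.14, -0.002, 0.305]
wrist_force: [0.9, -1.6, 1.4]
width: 0.0136
finger_force: 30.0
time: 35.3
tool_pos: [0.3805, -0.2831, 0.1904]
ee_rot: [-3.139, 0.0, 0.023]
wrist_force: [-0.3, -0.0, -3.1]
width: 0.0136
finger_force: 30.0
at unit [-196.7 -273.7  160.4] shift mm [ 196.8 -335.7    1.1] rot [-0.12  0.    0.02]
```

```bash
python3 -m crank '[[1,[0.0197,-0.0336,0],[0,0,0]],[1,[0.0197,-0.0336,0],[0,0,0]],[1,[0.0197,-0.0336,0],[0,0,0]],[1,[0.0197,-0.0336,0],[0,0,0]],[1,[0.0197,-0.0336,0],[0,0,0]],[1,[0.0197,-0.0336,0],[0,0,0]],[1,[0.0197,-0.0336,0],[0,0,0]],[1,[0.0197,-0.0336,0],[0,0,0]]]'>/dev/null
python3 -m crank '[[1,[0.0197,-0.0336,0],[0,0,0]],[1,[0.0197,-0.0336,0],[0,0,0]],[1,[0,0,0],[0,-7,0]],[1,[0,0,0],[0,-7,0]],[1,[0,0,0],[0,-7,0]],[1,[0,0,0],[0,-7,0]],[1,[0,0,0],[0,-7,0]],[1,[0,0,0],[0,0,0]]]'>/dev/null
python3 -m crank '[[1,[0,0,0],[0,0,0]],[1,[0,0,0],[0,0,0]]]'
python3 - <<'E'
from h import *
tounit(0.2,67,62,35)
s=snap('wrist'); print('toe in tool',[(pose()[1].inv().apply(bydepth(s,280,v)-pose()[0])*1e3).round(1) for v in (147,148,149,150,151)])
E
```

```text
time: 37.1
tool_pos: [0.5699, 0.0567, 0.1934]
ee_rot: [-3.142, 0.606, 0.023]
wrist_force: [0.5, 0.4, -2.8]
width: 0.0135
finger_force: 30.0
at unit [  0.3  61.7 163.4] shift mm [54.8 -0.3 79.3] rot [ 0.   -0.27  0.01]
toe in tool [array([57.6, -1. , 26.5]), array([57. , -1. , 25.8]), array([56.3, -1. , 27.4]), array([55.7, -1. , 26.2]), array([55.1, -1. , 26.2])]
```

```bash
python3 -m crank '[[1,[0.0138,0,0.0197],[0,0,0]],[1,[0.0138,0,0.0197],[0,0,0]],[1,[0.0138,0,0.0197],[0,0,0]],[1,[0.0088,0,0.0125],[0,0,0]],[1,[0,0,0],[0,0,0]],[1,[0,0,0],[0,0,0]],[1,[0,0,0],[0,0,0]]]'
python3 - <<'E'
from h import *
tounit(0.7,67,62,35);tounit(8.5,59.3,62,30)
E
```

```text
time: 37.85
tool_pos: [0.5714, 0.0566, 0.1071]
ee_rot: [3.141, 0.605, 0.023]
wrist_force: [0.6, 0.1, -1.4]
width: 0.0137
finger_force: 30.0
at unit [ 1.8 61.6 77.1] shift mm [ 4.8 -0.4  8.9] rot [ 0.01 -0.33 -0.  ]
at unit [ 1.8 61.6 77.1] shift mm [15.6 -0.4 10.8] rot [ 0.01  4.67 -0.  ]
```

```bash
python3 -m crank '[[1,[0.0048,-0.0004,0.0085],[0,0,0]],[1,[0.0054,0,0.0008],[0,2.3,0]],[1,[0.0053,0,0.0009],[0,2.3,0]],[1,[0,0,0],[0,0,0]],[1,[0,0,0],[0,0,0]]]'
python3 - <<'E'
from h import *
tounit(8.5,59.3,62,30);tounit(4.0,56.2,62,25)
E
```

```text
time: 38.35
tool_pos: [0.5777, 0.0572, 0.0881]
ee_rot: [3.142, 0.529, 0.023]
wrist_force: [-0.9, 0.4, -2.9]
width: 0.014
finger_force: 30.0
at unit [ 8.1 62.  58.1] shift mm [-0.3 -0.  -1.2] rot [ 0.    0.28 -0.  ]
at unit [ 8.1 62.  58.1] shift mm [-2.6 -0.   3.7] rot [ 0.    5.28 -0.  ]
```

```bash
python3 -m crank '[[1,[-0.0026,0,0.0037],[0,5.2,0]],[1,[-0.0015,0,0.0044],[0,5,0]],[1,[-0.0001,0,0.0035],[0,4,0]],[1,[-0.0003,0,0.0037],[0,4,0]],[1,[0,0,0],[0,0,0]]]'
python3 -m crank '[[1,[-0.001,0,0.0038],[0,4,0]],[1,[-0.0008,0,0.0029],[0,3,0]],[1,[-0.002,0,0.0046],[0,5,0]],[1,[0,0,0],[0,0,0]],[1,[0,0,0],[0,0,0]]]'
python3 - <<'E'
from h import *
tounit(-7.3,33,62,0)
E
```

```text
time: 38.85
tool_pos: [0.5656, 0.0571, 0.0762]
ee_rot: [-3.142, 0.213, 0.023]
wrist_force: [-0.1, -0.1, -2.4]
width: 0.0137
finger_force: 30.0
time: 39.35
tool_pos: [0.5624, 0.0568, 0.0654]
ee_rot: [-3.142, 0.004, 0.023]
wrist_force: [0.5, 0.1, -2.0]
width: 0.0135
finger_force: 30.0
at unit [-7.2 62.  35.4] shift mm [-0.1 -0.   2.4] rot [-0.    0.23 -0.01]
```

```bash
python3 -m crank '[[1,[0,0,0.0015],[0,0.2,0]],[1,[0,0,0.0013],[0,0,0]],[0.6,[0,0,0],[0,0,0]],[0.6,[0,0,0],[0,0,0]],[0.6,[0,0,0],[0,0,0]],[0.6,[0,0,-0.03],[0,0,0]],[0.5,[0,0,-0.04],[0,0,0]],[0.5,[0,0,-0.04],[0,0,0]]]'>/dev/null
python3 -m crank '[[0.5,[-0.03,0,-0.04],[0,0,0]],[0.5,[-0.03,0,0],[0,0,0]],[0.5,[0,0,0],[0,0,0]]]'
python3 - <<'E'
from h import *
s=snap('wrist','w4.png',scale=1.4); Q=inunit(s)
for a in (62,0,-62):
  print(a);rects(Q,0.032,0.06,(-0.052,0.045,a/1e3-.03,a/1e3+.03),30); rects(Q,0.021,0.031,(-0.054,0.038,a/1e3-.026,a/1e3+.026),30)
s=snap('scene'); P=cloud(s)
rects(P,0.003,0.012,(0.3,0.7,0.16,0.42),50);rects(P,0.027,0.05,(0.3,0.7,0.16,0.42),20)
to([.499,.295,.12],np.radians(91.3))
E
```

```text
time: 40.45
tool_pos: [0.5007, 0.0556, 0.2149]
ee_rot: [3.142, -0.006, 0.023]
wrist_force: [-0.5, -0.3, -0.8]
width: 0.0468
finger_force: 0.0
62
878 c [-8.2 63.1] size [13.6 58.4] ang 89.7 z 0.048 0.054 mean [-0.0074  0.0634  0.0513]
3182 c [-8.6 62.9] size [89.3 50.2] ang 0.0 z 0.021 0.028 mean [-0.0071  0.0631  0.0255]
0
1051 c [-7.7  1.3] size [14.5 59.5] ang 90.0 z 0.032 0.054 mean [-0.0068  0.0027  0.0495]
2995 c [-7.5  1. ] size [50.1 89.1] ang 89.9 z 0.021 0.031 mean [-0.0058  0.0028  0.0255]
-62
1197 c [ -6.8 -59.9] size [60.  14.3] ang 1.1 z 0.032 0.054 mean [-0.0067 -0.058   0.048 ]
2776 c [ -7.1 -60.7] size [90.2 49.3] ang 0.0 z 0.021 0.031 mean [-0.0057 -0.0566  0.0254]
600 c [502.2 316.6] size [134.4 187.9] ang 2.8 z 0.003 0.011 mean [0.5026 0.3141 0.0054]
73 c [501.6 293.3] size [ 16.  106.4] ang 2.3 z 0.027 0.039 mean [0.503  0.2891 0.0329]
63 c [664.7 412.5] size [11.8 52.5] ang 87.3 z 0.028 0.05 mean [0.6669 0.4119 0.038 ]
shift mm [   2.1 -239.5   92.5] rot deg [  0.14  -0.14 -90.  ]
```

View pics/w4.png

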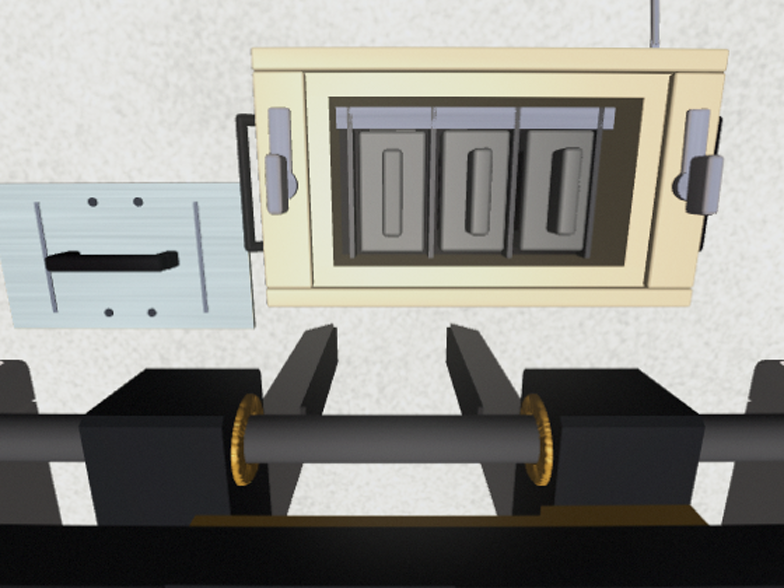

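All three packs lie flat in their bays at (393,190), (475,190) and (558,190), front faces at the lip. The panel lies at (125,255). I'll fetch it.

```bash
python3 -m crank '[[0.5,[0,-0.04,0],[0,0,0]],[0.5,[0,-0.04,0],[0,0,0]],[0.5,[0,-0.04,0],[0,0,0]],[0.5,[0,-0.04,0],[0,0,0]],[0.5,[0,-0.04,0],[0,0,0]],[0.5,[0,-0.04,0],[0,0,0]],[0.5,[0,0,0],[0,0,-8]],[0.5,[0,0,0],[0,0,-8]]]'>/dev/null
python3 -m crank '[[0.5,[0,0,0],[0,0,-8]],[0.5,[0,0,0],[0,0,-8]],[0.5,[0,0,0],[0,0,-8]],[0.5,[0,0,0],[0,0,-8]],[0.5,[0,0,0],[0,0,-8]],[0.5,[0,0,0],[0,0,-8]],[0.5,[0,0,0],[0,0,-8]],[0.5,[0,0,0],[0,0,-8]]]'>/dev/null
python3 -m crank '[[0.5,[0,0,0.04],[0,0,-8]],[0.5,[0,0,0.04],[0,0,-2]],[0.5,[0,0,0],[0,0,0]],[0.5,[0,0,0],[0,0,0]]]'
python3 - <<'E'
from h import *
s=snap('wrist'); P=cloud(s); rects(P,0.027,0.05,(0.3,0.6,0.16,0.42),50); rects(P,0.004,0.012,(0.3,0.6,0.16,0.42),50)
to([.4995,.295,.020],np.radians(91.3))
E
```

```text
time: 42.55
tool_pos: [0.4967, 0.2953, 0.1309]
ee_rot: [-3.14, 0.001, 1.592]
wrist_force: [0.8, -1.2, 0.9]
width: 0.0468
finger_force: 0.0
1635 c [499.  297.9] size [13.6 98.7] ang 1.1 z 0.027 0.038 mean [0.4987 0.3002 0.0349]
24422 c [498.6 301.8] size [132.4 216.1] ang 1.2 z 0.004 0.012 mean [0.4976 0.32   0.0057]
shift mm [ -0.9   1.3 113.2] rot deg [ 0.16 -0.03 -0.05]
```

```bash
python3 -m crank '[[0.5,[-0.0005,0.002,0.04],[0,0,0]],[0.5,[0,0,0.04],[0,0,0]],[0.5,[0,0,0.02],[0,0,0]],[0.5,[0,0,0.011],[0,0,0]],[0.5,[0,0,0],[0,0,0]],[0.5,[0,0,0],[0,0,0]]]'
python3 -m crank '[[1,[0,0,0],[0,0,0]],[1,[0,0,0],[0,0,0]],[1,[0,0,0],[0,0,0]],[1,[0,0,0],[0,0,0]],[1,[0,0,0],[0,0,0]],[1,[0,0,0],[0,0,0]],[1,[0,0,0],[0,0,0]]]'
python3 -m crank '[[1,[0,0,-0.02],[0,0,0]],[1,[0,0,-0.04],[0,0,0]],[1,[0,0,-0.04],[0,0,0]],[1,[0,0,-0.04],[0,0,0]],[1,[0,0,-0.03],[0,0,0]],[1,[0,0,0],[0,0,0]],[1,[0,0,0],[0,0,0]]]'
python3 - <<'E'
from h import *
to([.5708,-.0058,.18],np.radians(91.3))
E
```

```text
time: 43.2
tool_pos: [0.5009, 0.2958, 0.0238]
ee_rot: [3.136, -0.002, 1.593]
wrist_force: [-0.9, -0.9, -0.1]
width: 0.0472
finger_force: 0.0
time: 43.9
tool_pos: [0.4994, 0.295, 0.0216]
ee_rot: [3.139, -0.0, 1.593]
wrist_force: [0.6, -0.3, 2.0]
width: 0.0137
finger_force: 30.0
time: 44.6
tool_pos: [0.4982, 0.2947, 0.1898]
ee_rot: [3.141, 0.001, 1.593]
wrist_force: [0.4, -0.6, -4.0]
width: 0.0136
finger_force: 30.0
shift mm [-302.1   65.7   10. ] rot deg [ 0.01  0.04 -0.  ]
```

```bash
python3 -m crank '[[1,[-0.0378,0.0082,0],[0,0,0]],[1,[-0.0378,0.0082,0],[0,0,0]],[1,[-0.0378,0.0082,0],[0,0,0]],[1,[-0.0378,0.0082,0],[0,0,0]],[1,[-0.0378,0.0082,0],[0,0,0]],[1,[-0.0378,0.0082,0],[0,0,0]],[1,[-0.0378,0.0082,0],[0,0,0]],[1,[-0.0375,0.0083,0],[0,0,0]]]'>/dev/null
python3 -m crank '[[1,[0,0,0.03],[0,0,0]],[1,[0,0,0.02],[0,0,0]],[1,[0,0,0],[0,0,0]],[1,[0,0,0],[0,0,0]],[1,[0,0,0],[0,0,0]]]'
python3 - <<'E'
from h import *
to([.5708,-.0058,.1096],np.radians(91.3))
s=snap('wrist','w5.png',scale=1.4)
E
```

```text
time: 45.9
tool_pos: [0.5715, -0.0053, 0.1415]
ee_rot: [3.14, 0.0, 1.594]
wrist_force: [-0.7, -0.6, -2.8]
width: 0.0136
finger_force: 30.0
shift mm [-0.5 -0.7 31.9] rot deg [0.11 0.   0.03]
```

View pics/w5.png

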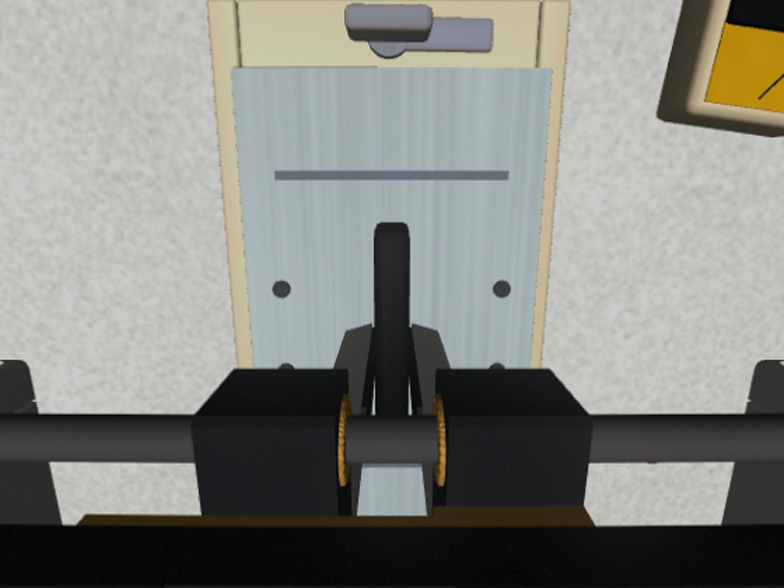

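The picture shows the panel in line with the frame (left edge at 245, right at 540, with even strips). I'll lower it.

```bash
python3 -m crank '[[1,[-0.0005,-0.0007,0.01],[0,0,0]],[1,[0,0,0.01],[0,0,0]],[1,[0,0,0.004],[0,0,0]],[1,[0,0,0.003],[0,0,0]],[1,[0,0,0],[0,0,0]],[1,[0,0,0],[0,0,0]]]'
python3 -m crank '[[1,[0,0,0.002],[0,0,0]],[1,[0,0,0.002],[0,0,0]],[1,[0,0,0.001],[0,0,0]],[1,[0,0,0],[0,0,0]],[1,[0,0,0],[0,0,0]]]'
python3 - <<'E'
from h import *
to([.5708,-.0058,.1096],np.radians(91.3))
E
```

```text
time: 46.55
tool_pos: [0.5708, -0.0061, 0.1145]
ee_rot: [3.139, 0.0, 1.594]
wrist_force: [0.4, -0.1, -2.5]
width: 0.014
finger_force: 30.0
time: 47.05
tool_pos: [0.5707, -0.0061, 0.1096]
ee_rot: [3.14, 0.0, 1.594]
wrist_force: [-0.9, 0.4, -1.0]
width: 0.0137
finger_force: 30.0
shift mm [0.3 0.1 0. ] rot deg [0.12 0.   0.  ]
```

```bash
python3 -m crank '[[1,[0,0,0.0005],[0,0,0]],[0.6,[0,0,0],[0,0,0]],[0.6,[0,0,0],[0,0,0]],[0.6,[0,0,0],[0,0,0]],[0.6,[0,0,-0.04],[0,0,0]],[0.6,[0,0,-0.04],[0,0,0]],[0.6,[-0.045,0,-0.01],[0,0,0]],[0.6,[-0.045,0,0],[0,0,0]]]'
python3 -m crank '[[0.5,[0,0,0],[0,0,0]],[0.5,[0,0,0],[0,0,0]]]' >/dev/null
python3 - <<'E'
from h import *
s=snap('wrist'); Q=inunit(s)
for b in [(-.1,.1,-.17,.0)]+[(-.06,.06,.06,.1),(-.06,.06,-.1,-.06),(-.085,-.072,-.1,.1),(.072,.085,-.1,.1)]:
  m=(Q[...,0]>b[0])&(Q[...,0]<b[1])&(Q[...,1]>b[2])&(Q[...,1]<b[3])&(Q[...,2]>.055)&(Q[...,2]<.075)
  q=Q[m]; print(b,len(q),np.median(q[:,2]).round(4) if len(q) else '')
m=(abs(Q[...,0])<.06)&(abs(Q[...,1])<.1)&(Q[...,2]>.058)&(Q[...,2]<.072)
q=Q[m]; A=np.c_[q[:,:2],np.ones(len(q))]; print('plane',np.linalg.lstsq(A,q[:,2],rcond=None)[0])
rects(Q,.076,.1,(-.1,.1,-.17,.17),30); rects(Q,.060,.0675,(-.07,.07,-.12,.12),200)
to([.5738,-.1375,.16],0.06)
E
```

```text
time: 47.85
tool_pos: [0.5745, -0.0964, 0.2031]
ee_rot: [3.132, 0.002, 1.597]
wrist_force: [0.8, -0.8, -0.5]
width: 0.0376
finger_force: 0.0
(-0.1, 0.1, -0.17, 0.0) 25760 0.0639
(-0.06, 0.06, 0.06, 0.1) 4160 0.0639
(-0.06, 0.06, -0.1, -0.06) 5583 0.0636
(-0.085, -0.072, -0.1, 0.1) 3623 0.0655
(0.072, 0.085, -0.1, 0.1) 2383 0.0655
plane [-0.00078913  0.00077248  0.06369107]
652 c [  -1.9 -130.8] size [35.7 10. ] ang 2.2 z 0.076 0.095 mean [-0.0019 -0.1292  0.0898]
2412 c [-1.4  1.2] size [ 13.9 100.3] ang 0.0 z 0.079 0.096 mean [-0.0013  0.0028  0.0929]
33767 c [  0.3 -19.1] size [201.9 139.9] ang 89.8 z 0.06 0.067 mean [ 0.0004 -0.0115  0.0637]
shift mm [-41.6   0.4  38.5] rot deg [ 2.000e-02 -1.000e-01  8.783e+01]
```

The panel is flat and seated (plane z about 93.7 mm). Now the right button.

```bash
python3 -m crank '[[0.5,[-0.0416,0.0004,0.02],[0,0,0]],[0.5,[0,0,0],[0,0,8]],[0.5,[0,0,0],[0,0,8]],[0.5,[0,0,0],[0,0,8]],[0.5,[0,0,0],[0,0,8]],[0.5,[0,0,0],[0,0,8]],[0.5,[0,0,0],[0,0,8]],[0.5,[0,0,0],[0,0,8]]]'>/dev/null
python3 -m crank '[[0.5,[0,0,0.018],[0,0,8]],[0.5,[0,0,0],[0,0,8]],[0.5,[0,0,0],[0,0,8]],[0.5,[0,0,0],[0,0,8]],[0.5,[0,0,0],[0,0,0]],[0.5,[0,0,0],[0,0,0]]]'
python3 - <<'E'
from h import *
to([.5738,-.1375,.112],0.06)
E
```

```text
time: 49.5
tool_pos: [0.5741, -0.1365, 0.1607]
ee_rot: [-3.141, -0.002, 0.062]
wrist_force: [0.4, 0.5, -0.4]
width: 0.047
finger_force: 0.0
shift mm [-0.4  1.  48.7] rot deg [-0.02 -0.09  0.12]
```

```bash
python3 -m crank '[[0.5,[-0.0004,0.001,0.02],[0,0,0]],[0.5,[0,0,0.02],[0,0,0]],[0.5,[0,0,0.0085],[0,0,0]],[1,[0,0,0],[0,0,0]],[1,[0,0,0],[0,0,0]],[1,[0,0,0],[0,0,0]],[1,[0,0,0],[0,0,0]],[1,[0,0,0],[0,0,0]]]'
python3 -m crank '[[1,[0,0,0],[0,0,-8]],[1,[0,0,0],[0,0,-8]],[1,[0,0,0],[0,0,-8]],[1,[0,0,0],[0,0,-8]],[1,[0,0,0],[0,0,-8]],[1,[0,0,0],[0,0,-8]],[1,[0,0,0],[0,0,-8]],[1,[0,0,0],[0,0,-8]]]'
python3 -m crank '[[1,[0,0,0],[0,0,-8]],[1,[0,0,0],[0,0,-8]],[1,[0,0,0],[0,0,-7.7]],[1,[0,0,0],[0,0,0]],[1,[0,0,0],[0,0,0]]]'
python3 -m crank '[[0.6,[0,0,0],[0,0,0]],[0.6,[0,0,0],[0,0,0]],[0.6,[0,0,-0.03],[0,0,0]],[0.6,[0,0,-0.03],[0,0,0]],[0.6,[0,0,0],[0,0,0]]]'
python3 - <<'E'
from h import *
s=snap('wrist'); Q=inunit(s);rects(Q,.076,.1,(-.1,.1,-.17,.17),30);rects(Q,.069,.0755,(-.1,.1,-.17,.17),30)
to([.568,.128,.17],np.radians(91.3)); print(robot.get_obs()['joint_positions'])
E
```

```text
time: 50.3
tool_pos: [0.5742, -0.1379, 0.1133]
ee_rot: [-3.14, -0.003, 0.058]
wrist_force: [-0.5, 7.5, 3.8]
width: 0.0107
finger_force: 3.8
time: 51.1
tool_pos: [0.5736, -0.1367, 0.1133]
ee_rot: [3.141, -0.004, 1.181]
wrist_force: [-1.7, 3.8, 3.2]
width: 0.0092
finger_force: 30.0
time: 51.6
tool_pos: [0.5732, -0.1367, 0.1133]
ee_rot: [3.141, -0.004, 1.589]
wrist_force: [-3.0, 4.4, 3.8]
width: 0.0098
finger_force: 30.0
time: 52.1
tool_pos: [0.5763, -0.1399, 0.1779]
ee_rot: [3.13, 0.004, 1.588]
wrist_force: [0.5, -0.0, -0.4]
width: 0.0375
finger_force: 0.0
2168 c [ -1.3 -14.7] size [68.2 14.1] ang 90.0 z 0.078 0.096 mean [-0.0013 -0.0146  0.0928]
599 c [  -1.7 -131. ] size [35.3  9.5] ang 89.6 z 0.077 0.095 mean [-0.0017 -0.1296  0.0924]
864 c [  -1.8 -112.1] size [54.6 19.1] ang 89.3 z 0.069 0.075 mean [-0.0018 -0.1063  0.0734]
shift mm [267.7  -2.7   4.6] rot deg [ 0.43  0.14 -0.32]
[-3.34005471e-01  1.81720239e-01  1.32464478e+00  3.44921484e-04
  1.62730026e+00 -3.51108485e-01]
```

```bash
python3 -m crank '[[0.5,[0.0446,-0.0005,0],[0,0,0]],[0.5,[0.0446,-0.0005,0],[0,0,0]],[0.5,[0.0446,-0.0005,0],[0,0,0]],[0.5,[0.0446,-0.0005,0],[0,0,0]],[0.5,[0.0446,-0.0005,0],[0,0,0]],[0.5,[0.0446,0,0],[0,0,0]],[0.5,[0,0,0],[0,0,-8]],[0.5,[0,0,0],[0,0,-8]]]'>/dev/null
python3 -m crank '[[0.5,[0,0,0],[0,0,-8]],[0.5,[0,0,0],[0,0,-8]],[0.5,[0,0,0],[0,0,-8]],[0.5,[0,0,0],[0,0,-8]],[0.5,[0,0,0],[0,0,-8]],[0.5,[0,0,0],[0,0,-8]],[0.5,[0,0,0],[0,0,-8]],[0.5,[0,0,0],[0,0,-8]]]'>/dev/null
python3 -m crank '[[0.5,[0,0,0],[0,0,-8.3]],[0.5,[0,0,0],[0,0,0]],[0.5,[0,0,0],[0,0,0]]]'
python3 - <<'E'
from h import *
to([.568,.128,.112],np.radians(179.9))
E
```

```text
time: 54.05
tool_pos: [0.566, 0.1286, 0.171]
ee_rot: [-3.141, -0.0, 3.126]
wrist_force: [0.1, -0.1, 0.3]
width: 0.0471
finger_force: 0.0
shift mm [-2.  -0.6 59. ] rot deg [-0.02 -0.01 -0.78]
```

```bash
python3 -m crank '[[0.5,[-0.002,-0.0006,0.025],[0,0,-0.8]],[0.5,[0,0,0.02],[0,0,0]],[0.5,[0,0,0.0135],[0,0,0]],[1,[0,0,0],[0,0,0]],[1,[0,0,0],[0,0,0]],[1,[0,0,0],[0,0,0]],[1,[0,0,0],[0,0,0]],[1,[0,0,0],[0,0,0]]]'
python3 -m crank '[[1,[0,0,0],[0,0,8]],[1,[0,0,0],[0,0,8]],[1,[0,0,0],[0,0,8]],[1,[0,0,0],[0,0,8]],[1,[0,0,0],[0,0,8]],[1,[0,0,0],[0,0,8]],[1,[0,0,0],[0,0,8]],[1,[0,0,0],[0,0,8]]]'
python3 -m crank '[[1,[0,0,0],[0,0,8]],[1,[0,0,0],[0,0,8]],[1,[0,0,0],[0,0,8]],[1,[0,0,0],[0,0,0.6]],[1,[0,0,0],[0,0,0]]]'
python3 -m crank '[[0.6,[0,0,0],[0,0,0]],[0.6,[0,0,0],[0,0,0]],[0.6,[0,0,-0.03],[0,0,0]],[0.6,[0,0,-0.04],[0,0,0]],[0.6,[-0.03,-0.03,-0.04],[0,0,0]],[0.6,[-0.03,-0.03,-0.02],[0,0,0]],[0.6,[0,0,0],[0,0,0]],[0.6,[0,0,0],[0,0,0]]]'
python3 - <<'E'
from h import *
s=snap('wrist'); Q=inunit(s);rects(Q,.076,.1,(-.1,.1,-.17,.17),30);rects(Q,.069,.0755,(-.1,.1,-.17,.17),30)
m=(abs(Q[...,0])<.06)&(abs(Q[...,1])<.1)&(Q[...,2]>.058)&(Q[...,2]<.068)
q=Q[m]; A=np.c_[q[:,:2],np.ones(len(q))]; print('plane',np.linalg.lstsq(A,q[:,2],rcond=None)[0])
snap('scene','scene2.png',crop=(200,160,360,290),scale=4.5)
E
```

```text
time: 54.85
tool_pos: [0.5692, 0.1283, 0.115]
ee_rot: [3.141, 0.004, -3.14]
wrist_force: [0.4, -0.8, -0.4]
width: 0.0106
finger_force: 0.0
time: 55.65
tool_pos: [0.568, 0.1266, 0.1149]
ee_rot: [-3.141, 0.003, 2.02]
wrist_force: [-3.5, -3.8, 3.8]
width: 0.0097
finger_force: 30.0
time: 56.15
tool_pos: [0.5673, 0.1264, 0.1149]
ee_rot: [-3.141, 0.003, 1.596]
wrist_force: [-5.2, -3.7, 4.2]
width: 0.0098
finger_force: 30.0
time: 56.95
tool_pos: [0.5145, 0.071, 0.239]
ee_rot: [3.137, -0.001, 1.596]
wrist_force: [-0.3, 0.2, -0.7]
width: 0.0376
finger_force: 0.0
178 c [-1.5 43.4] size [13.7 15.9] ang 2.9 z 0.076 0.095 mean [-0.0009  0.0474  0.0886]
503 c [ -2.1 134.5] size [35.8 10.4] ang 90.0 z 0.077 0.096 mean [-0.0031  0.1348  0.0913]
42 c [  -2.2 -114.7] size [10.2  4.8] ang 8.7 z 0.076 0.085 mean [-0.0023 -0.1138  0.0802]
332 c [  -1.9 -104.2] size [42.6 14.7] ang 87.6 z 0.069 0.075 mean [-0.0023 -0.0999  0.0729]
31 c [-3.4 49.3] size [15.4  6.7] ang 31.2 z 0.069 0.075 mean [-0.0035  0.0496  0.0721]
490 c [ -3.1 115.7] size [14.8 55.2] ang 3.7 z 0.069 0.075 mean [-0.0039  0.1089  0.0733]
plane [-0.00062271  0.0018457   0.06346195]
```

View pics/scene2.png

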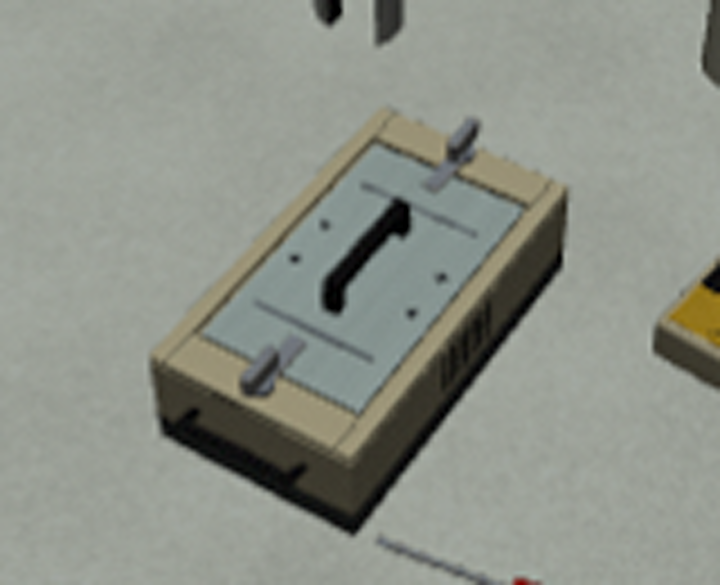

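The picture shows the panel flat in its frame. Both noses, at (440,178) and (290,350), point straight in over it, and the gripper is clear. I'm handing the job in.

```bash
python3 -c "
from bench import robot
print(robot.close_job())"
```

```text
the job is handed in; nothing more can be done
None
```

The job is handed in (no verdict was returned): all three packs lie flat in their bays with toes under the lip, the panel is back on its ledge, both buttons point in over it, the robot did not touch the meter, screwdriver or mug, and it took about 57 s of the 210 s allowed.

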